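Pack and lock the sample box

TASK

Pack the blue sample box for the cold store: stand every small green-lidded sample tub from the bench upright inside it, then tuck one long edge of the white lid under the box's fixed lip and level it down until it lies flat, fully home. With the flat-bladed key, turn the slotted cam lock clockwise a quarter turn to its stop so that the red tongue lies over the lid, and only then push the counter's red plunger fully down and let it up again. Finish with the key standing back in its stand, and leave the other kitchen things where they are.

Things in the scene. Friction and masses are not known exactly. Their poses are not given: they have to be found in the camera images.
- box: fixed blue sample box, open on top. Origin: under the chamber's centre, on the bench; z up. Inside 126 mm (x) by 196 mm (y), walls 6 mm, inner floor 6 mm and rim 70 mm above the bench. The steel lip is on its -x wall; outside its +x wall a grey boss with the cam lock, 70 mm tall, reaches x = 113 mm.
- lip (a point): middle of the free edge of the box's fixed lip, on its underside, 72 mm above the bench; the lip is 5 mm thick, runs along the box's y and overhangs the chamber by 12 mm: it hangs over from the -x wall to x = -51 mm of the box. The opening from lip to the +x rim is 114 mm, so the lid goes in only tilted.
- seat (a point): where the lid's origin lies when seated (3 mm play each way): 64 mm above the box's origin. The lid rests there on two ledges, 6 mm wide, along the box's +y and -y walls from x = -25 to +63 mm; there is none near the lip, so the lid's edge may dip there. Free mouth for hands: x -51 to +63, y -92 to +92 mm.
- lid: loose white lid plate, 120 mm (x) by 190 mm (y) by 6 mm, flat on the bench at first; origin: centre of its underside, z up. A blue upright grip fin on its middle: 12 mm thick (x), 50 mm long (y), top 42 mm above the underside. The same turned by 180 degrees. Seated it is flat, one long edge (along y) under the lip; tilt it some 10 to 20 degrees to get it in.
- cam (a joint): angle of the slotted cam lock on the box. 0 = open (red tongue towards the box's -y), 1.571 = end stop, locked (tongue towards its -x, over the lid); grows clockwise seen from above. Starts at 0 to 0.2, takes 0.1 N m, stays where left. Tongue 46 mm long from the axis, 14 mm wide, 71.5 to 75.5 mm above the bench: it passes only over a lid that is fully down.
- cam_slot (a point): centre of the floor of the cam's slot, on the vertical axis of turning: 90 mm along the box's +x from its origin, 76 mm above the bench; turns with the cam. Steel head 26 mm wide, top 84.5 mm above the bench. The slot is open at both ends, 22 mm long along this point's y axis (in line with the tongue), 6 mm wide for its lowest 5 mm; above that it flares at 45 degrees to 13 mm.
- key: loose flat-bladed key, standing blade down in its stand. Origin: centre of the blade's tip; z up. Steel blade 22 mm wide (x), 3 mm thick (y), 12 mm long; shank 10 mm round up to z = 34 mm; round flange 36 mm wide at z = 34 to 38 mm; orange handle 36 mm (x) by 14 mm (y) from z = 38 to 82 mm. 80 g. The same turned by 180 degrees. In the stand its tip is 6 mm above the bench, the flange resting on the stand.
- stand: fixed black key stand, 56 by 56 by 40 mm tall; origin: centre of its underside. In its top a pocket, 28 mm (its x, along the blade) by 16 mm (its y), down to 4 mm above the bench.
- counter: fixed grey tally counter, 60 by 60 by 50 mm; origin: centre of its underside. The red plunger stands on its middle.
- plunger (a joint): travel of the counter's sprung plunger: 0 up, 0.015 m fully down; it needs about 2.5 N to start and 7 N at the end, and springs back.
- plunger_top (a point): centre of the top of the red plunger cap (32 mm wide), 82 mm above the bench when up; it moves down with it.
- tub1: loose closed sample tub, white with green lid: upright cylinder 40 mm wide, 55 mm tall, about 70 g, bottom-heavy; origin: centre of its underside. Two to four tubs are present.
- tub2: loose closed sample tub, white with green lid: upright cylinder 40 mm wide, 55 mm tall, about 70 g, bottom-heavy; origin: centre of its underside. Two to four tubs are present.
- tub3: loose closed sample tub, white with green lid: upright cylinder 40 mm wide, 55 mm tall, about 70 g, bottom-heavy; origin: centre of its underside. Two to four tubs are present.
- tub4: loose closed sample tub, white with green lid: upright cylinder 40 mm wide, 55 mm tall, about 70 g, bottom-heavy; origin: centre of its underside. Two to four tubs are present.
- jar: small glass jar with steel cap, 56 mm wide, 85 mm tall; stays put
- can: yellow can, 68 mm wide, 100 mm tall; stays put
- spatula: spatula lying flat; stays put
- lids: stack of clear lids, 84 mm wide, 30 mm tall; stays put
- spoon: steel spoon lying flat; stays put

How it is judged:
By the outcome, as a careful person would: the job done as asked, in the order asked, and still so for the second after the job is handed in, with the robot touching nothing.
Of tub1, tub2, tub3, tub4 only 2 to 4 are there at a start; the rules pass over those that are not, and their reading is None.
At some moment in a run one of tub1, tub2, tub3, tub4 may be knocked a few centimetres aside while the robot is not near it.
It also fails if it takes over 210 s, if anything falls off the work surface, if the arm or the gripper's body presses on something with over 40 N, if the wrist force passes 120 N, or if a joint passes its speed limit or range.

ROBOT

A 6-joint arm with a two-finger parallel gripper is mounted at the origin on the work surface. World frame = base frame: x ahead of the robot, y to its left, z up, the work surface at z = 0. Lengths are in m, angles in rad, forces in N, time in s.
With the tool pointing down it reaches from about 0.35 to 0.975 m from the base axis. Payload 4.9 kg.
Tool frame: the origin (TCP) lies midway between the tips of the shut fingers; the grasp point (between the pads) lies 19 mm behind it; z points along the fingers, y is the direction in which the jaws open and shut (so a half turn about z gives the same grasp; the last joint's range is limited). The gripper opens to 85 mm and grips with 20 to 120 N. Pads are 22 mm wide; open, the fingers measure 114 mm over their backs; the gripper's body (76 mm by 85 mm) begins 54 mm behind the grasp point. The pads swing forward as they close: fully open they stand 13 mm farther back than shut.
Start: joints at [1.071, 0.053, 1.613, -0, 1.476, -0.119], TCP at [0.232, 0.58, 0.231] pointing down, gripper open.
Joint ranges: [-3.01, 3.01], [-1.01, 2.22], [0.06, 2.58], [-1.02, 4.17], [0.09, 2.62], [-3.14, 3.14]. Speed limits (rad/s): [2.57, 2.57, 3.14, 3.14, 3.14, 3.14].

INTERFACE

Orientations are given as a rotation vector (axis times angle).
In Python, from station import ctrl gives the robot as it stands.
- The arm moves only by the tool play_rows, never from a script. Its argument "motion" is a list that holds one entry, the list of rows, each a list of 7 numbers: the closure, from -1 (fully open) to 1 (shut), then the shift along the tool's x, y, z in cm, then the turn, a rotation vector about the tool's x, y, z in degrees. A call has 1 to 20 rows; each row is the pose to reach, as a shift and turn from the pose measured when the call began, along the tool's axes at that moment; what a row does not reach only later rows make up. A row lasts 1/8 s, in which the tool goes at most 62.5 mm and 10.7 degrees, less where a joint would pass 70% of its speed; a pose out of reach is approached as far as the arm can. A call with a gripper value outside its range is refused whole. The fingers move at their own pace and stop on an object; "newtons" is the grip in N (left out, the last holds). Time passes only in rows, so rows that repeat a pose let the fingers close. It gives the time, the measured TCP pose, the force and the opening at its end, in the units of the state.
- ctrl.get_obs(): the state, without advancing time (a new reading comes with each control period).
- ctrl.get_image(name): name is "scene" or "top"; returns a dict with "color" (400x640x3 uint8, red, green, blue), "mtx" (3x3 intrinsics, pixels), "D" ([k1, k2, p1, p2, k3] as OpenCV has them; the pictures are not rectified), "T" (4x4, takes a point from camera to world coordinates). Camera axes: x right, y up, looking along -z (the intrinsics and any distortion apply to the point x, -y, -z); pixel columns grow to the right and rows downward; lengths in m; the calibration is good to about 2 mm. A picture is of the moment at which its call begins. There is no depth.
- ctrl.finish_job(): hands the job in, once; it reports no verdict.
The state is a dict: "t": time; "q": joint angles; "dq": joint speeds; "effort": joint torques, N m; "tool_pos": TCP position; "tool_rot": TCP orientation; "contact_force": force on the tool from outside, world axes, zero at the start; "wrist_torque": the same for the moment, N m; "opening": finger opening in m.
Only numpy, scipy, OpenCV 4.12 (cv2) and the standard library are available. Lean on these libraries where they do the work, as an engineer would, in place of code of your own. Each camera call takes 0.05 s, during which the arm holds its last target.

## Working session

There is one attempt and no reset: what is moved stays moved. The work goes in short steps, Python scripts to look and compute and a tool call to move; the robot and the scene stay as the last step left them, time stands still between calls to the robot, and variables do not carry over. Pictures are saved under pics/ and viewed, and the job is handed in when it is done.

Besides the shell and the picture viewer there is one more tool, called after ">>>" as name(argument=value, ...) on one line, values as JSON. play_rows: Moves the arm, as the interface text tells. Its arguments: {"type":"object","properties":{"motion":{"type":"array"},"newtons":{"type":"number"}},"required":["motion"]}

```bash
ls; mkdir -p pics; python3 - <<'E'
from station import ctrl
import cv2
for n in("scene","top"):
    im=ctrl.get_image(n); cv2.imwrite(f"pics/{n}0.png",im["color"][:,:,::-1]); print(n,im["mtx"].tolist(),im["D"],im["T"].tolist())
print(ctrl.get_obs())
E
```

```text
pics
scene [[393.86288854991227, 0.0, 316.92339527616053], [0.0, 393.86288854991227, 197.10438995358714], [0.0, 0.0, 1.0]] [-0.07530335  0.          0.          0.          0.        ] [[-0.7076566602631903, -0.5071912997119566, 0.4919136475862854, 1.0988158058231137], [0.7064369798558089, -0.49509134394798804, 0.5057977408411177, 0.5937148998686587], [-0.012994024678726927, 0.705437131603002, 0.7086533769611048, 0.8950966882935144], [0.0, 0.0, 0.0, 1.0]]
top [[472.1598773045141, 0.0, 317.68817351617844], [0.0, 472.1598773045141, 200.1454872116826], [0.0, 0.0, 1.0]] [-0.08783812  0.          0.          0.          0.        ] [[-0.02350558668879099, 0.9860527164353831, -0.16476506852126724, 0.30148273929127706], [-0.9995815636716467, -0.020401747086126017, 0.020505274530704186, 0.03195331786876296], [0.01685778639565502, 0.16517811333901325, 0.9861196711918905, 1.3544543463936494], [0.0, 0.0, 0.0, 1.0]]
{'t': 0.1, 'q': array([ 1.07103612e+00,  5.32982328e-02,  1.61415178e+00,  2.15891717e-05,
        1.47603870e+00, -1.18996828e-01]), 'dq': array([ 0.00091669, -0.00233673, -0.00288401,  0.00183532, -0.00045715,
        0.00183544]), 'effort': array([ 4.47018056e-05, -3.94903314e+01, -3.71364427e+01, -1.21089074e-04,
        3.94122937e-03,  1.00517823e-06]), 'tool_pos': array([0.2319847 , 0.57973633, 0.23018433]), 'tool_rot': array([-5.94385034e-01, -3.08424178e+00,  2.82610371e-03]), 'contact_force': array([-0.28993267,  0.4329139 , -0.75901447]), 'wrist_torque': array([0.02803745, 0.01905195, 0.01908288]), 'opening': 0.08518226269899712}
```

View pics/scene0.png

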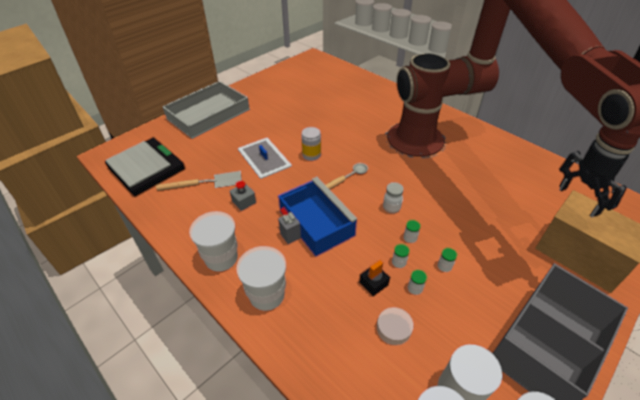

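View pics/top0.png

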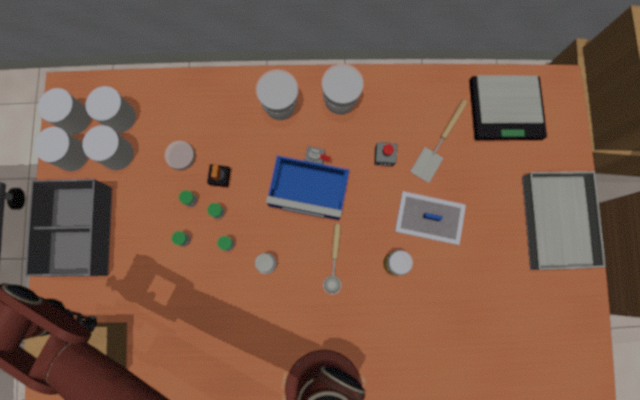

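```bash
cat > h.py <<'E'
from station import ctrl
import cv2, numpy as np
from scipy.spatial.transform import Rotation as R
def img(n): 
    return ctrl.get_image(n)
def px2w(im,uv,z):
    uv=np.array(uv,float).reshape(-1,1,2)
    p=cv2.undistortPoints(uv,im["mtx"],im["D"]).reshape(-1,2)
    d=np.c_[p[:,0],-p[:,1],-np.ones(len(p))]@im["T"][:3,:3].T
    o=im["T"][:3,3]
    return o+d*((z-o[2])/d[:,2])[:,None]
def w2px(im,P):
    P=np.array(P,float).reshape(-1,3)
    c=(P-im["T"][:3,3])@im["T"][:3,:3]
    c=np.c_[c[:,0],-c[:,1],-c[:,2]]
    return cv2.projectPoints(c,np.zeros(3),np.zeros(3),im["mtx"],im["D"])[0].reshape(-1,2)
def crop(im,name,x0,y0,x1,y1,s):
    c=im["color"][y0:y1,x0:x1,::-1]
    cv2.imwrite("pics/"+name,cv2.resize(c,None,fx=s,fy=s,interpolation=cv2.INTER_CUBIC))
def hsv(im): return cv2.cvtColor(im["color"],cv2.COLOR_RGB2HSV)
def blobs(mask,amin=8):
    n,l,s,c=cv2.connectedComponentsWithStats(mask.astype(np.uint8))
    return [(c[i],s[i]) for i in range(1,n) if s[i,4]>=amin],l
def cam2(ims,uvs):
    # triangulate
    A=[];b=[]
    for im,uv in zip(ims,uvs):
        a=px2w(im,uv,0)[0];o=im["T"][:3,3];d=(a-o)/np.linalg.norm(a-o)
        M=np.eye(3)-np.outer(d,d);A.append(M);b.append(M@o)
    return np.linalg.lstsq(np.vstack(A),np.hstack(b),rcond=None)[0]
E
python3 - <<'E'
from h import *
T=img("top");S=img("scene")
crop(T,"tc0.png",160,120,480,290,2.5)
crop(S,"sc0.png",220,120,480,320,3)
for n,im in(("top",T),("scene",S)):
    H=hsv(im)
    for nm,m in (("green",(H[...,0]>50)&(H[...,0]<75)&(H[...,1]>150)),("red",((H[...,0]<4)|(H[...,0]>174))&(H[...,1]>180)&(H[...,2]>100)),("blue",(H[...,0]>105)&(H[...,0]<130)&(H[...,1]>150))):
        for c,s in blobs(m)[0]: print(n,nm,c.round(2),s, px2w(im,c,0.055)[0].round(4))
E
```

```text
top green [186.57 196.55] [181 192  11  11  44] [0.5364 0.3719 0.055 ]
top green [182.92 237.75] [182 234   3   8  12] [0.421  0.3796 0.055 ]
top green [175.82 239.73] [174 237   5   6  11] [0.4159 0.3993 0.055 ]
top red [387.72 149.3 ] [384 145   9  10  64] [ 0.6618 -0.1987  0.055 ]
top red [325.27 157.47] [321 155   9   6  30] [ 0.6409 -0.0194  0.055 ]
top blue [308.73 182.44] [ 270  157   78   52 2804] [0.5695 0.0289 0.055 ]
top blue [432.14 216.53] [424 214  17   6  57] [ 0.4655 -0.3145  0.055 ]
scene green [412.73 225.67] [407 221  12  10  95] [0.4077 0.2668 0.055 ]
scene green [401.38 250.47] [396 245  12  12 113] [0.5002 0.296  0.055 ]
scene green [448.82 254.24] [443 249  13  12 117] [0.4228 0.3939 0.055 ]
scene green [418.31 276.75] [412 271  14  13 137] [0.5372 0.3763 0.055 ]
scene red [240.18 184.33] [236 181   9   7  45] [ 0.6437 -0.2178  0.055 ]
scene red [283.42 210.96] [281 208   6   6  26] [ 0.6241 -0.0354  0.055 ]
scene blue [262.98 151.89] [260 146   7  13  46] [ 0.4904 -0.2921  0.055 ]
scene blue [317.24 217.49] [ 280  182   75   73 2848] [0.5732 0.053  0.055 ]
```

View pics/tc0.png

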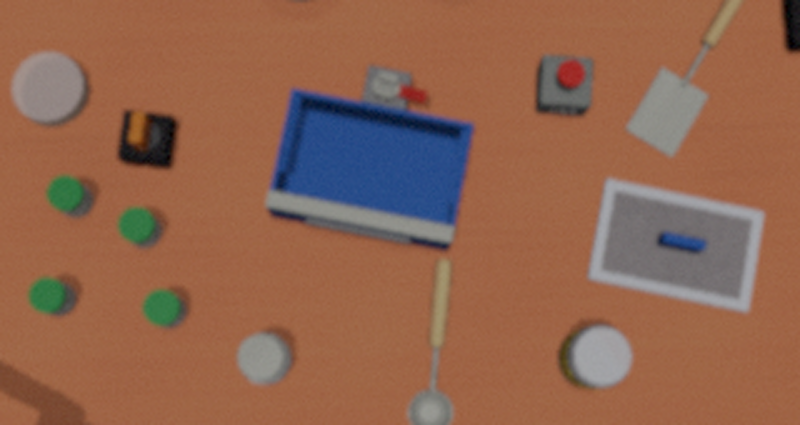

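View pics/sc0.png

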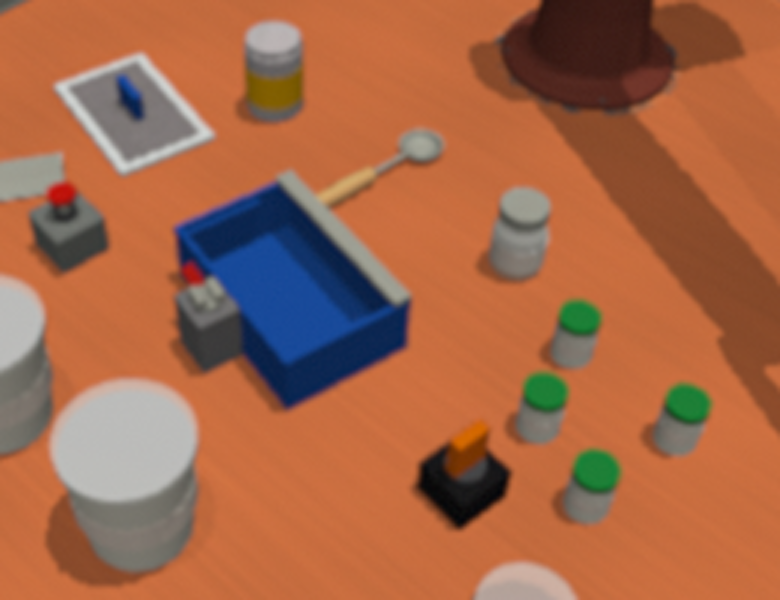

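```bash
cat >> h.py <<'E'
def edge(im,p0,p1,half=4,n=25,chan=None,trim=0.12):
    """subpixel edge line near p0-p1: max gradient along normals; returns two points on fitted line & rms"""
    g=im["color"].astype(np.float32) if chan is None else chan.astype(np.float32)[...,None]
    p0=np.array(p0,float);p1=np.array(p1,float);d=p1-p0;L=np.linalg.norm(d);d/=L;nn=np.array([-d[1],d[0]])
    t=np.arange(-half,half+.01,.25);pts=[]
    for s in np.linspace(trim,1-trim,n):
        q=p0+s*L*d+t[:,None]*nn
        v=cv2.remap(g,q[:,0].astype(np.float32)[None],q[:,1].astype(np.float32)[None],cv2.INTER_CUBIC).reshape(len(t),-1)
        gr=np.abs(np.gradient(cv2.GaussianBlur(v,(1,5),0).reshape(len(t),-1),axis=0)).sum(1)
        w=gr**2*(gr>gr.max()*.5)
        k=gr.argmax(); sel=np.abs(np.arange(len(t))-k)<=4
        pts.append(p0+s*L*d+nn*(t[sel]*gr[sel]).sum()/gr[sel].sum())
    pts=np.array(pts,np.float32)
    vx,vy,x,y=cv2.fitLine(pts,cv2.DIST_HUBER,0,.01,.01).ravel()
    res=np.abs((pts-[x,y])@[-vy,vx])
    return np.array([x,y]),np.array([vx,vy]),float(np.median(res))
def isect(a,b):
    M=np.c_[a[1],-b[1]];s=np.linalg.solve(M,b[0]-a[0]);return a[0]+s[0]*a[1]
E
python3 - <<'E'
from h import *
T=img("top")
c=lambda x,y:(160+x/2.5-.3,120+y/2.5-.3)
def quad(cs,**k):
    E=[edge(T,cs[i],cs[(i+1)%4],**k) for i in range(4)]
    return np.array([isect(E[i-1],E[i]) for i in range(4)]),[round(e[2],2) for e in E]
print("lid");q,r=quad([c(610,180),c(764,210),c(748,310),c(590,278)],half=3)
P=px2w(T,q,.006);print(q.round(1).tolist(),r);print(P.round(4).tolist(),P.mean(0))
for i in range(4):print(np.linalg.norm(P[i]-P[i-1]),np.degrees(np.arctan2(*(P[i]-P[i-1])[1::-1])))
# box far rim
e=edge(T,c(295,90),c(472,124),half=3);print("far rim",px2w(T,[e[0]-30*e[1],e[0]+30*e[1]],.07),e[2])
e=edge(T,c(295,90),c(270,195),half=3);print("left rim",px2w(T,[e[0]-15*e[1],e[0]+15*e[1]],.07),e[2])
e=edge(T,c(472,124),c(455,230),half=3);print("right",px2w(T,[e[0]-15*e[1],e[0]+15*e[1]],.07),e[2])
e=edge(T,c(274,190),c(455,228),half=2.5);print("lip edge",px2w(T,[e[0]-30*e[1],e[0]+30*e[1]],.077),e[2])
crop(T,"box.png",262,145,355,220,8)
crop(T,"key.png",200,155,240,195,14)
E
```

```text
lid
[[401.8999938964844, 190.39999389648438], [465.79998779296875, 204.0], [459.1000061035156, 244.5], [394.3999938964844, 231.60000610351562]] [0.09, 0.12, 0.12, 0.14]
[[0.5505, -0.243, 0.006], [0.5064, -0.4303, 0.006], [0.3883, -0.4017, 0.006], [0.4304, -0.2149, 0.006]] [ 0.46891823 -0.32245059  0.006     ]
0.12331434612835741 -13.168201871663118
0.19244729890576937 -103.2390257130531
0.12149141666767535 166.391622838098
0.19152039108370042 77.30706227107152
far rim [[ 0.63713933  0.09328472  0.07      ]
 [ 0.60095304 -0.07066436  0.07      ]] 0.47478145360946655
left rim [[0.54866395 0.1394863  0.07      ]
 [0.63180107 0.12122417 0.07      ]] 0.13662254810333252
right [[ 0.49264512 -0.0607003   0.07      ]
 [ 0.57528608 -0.07880386  0.07      ]] 0.14405381679534912
lip edge [[ 0.52340179  0.10847005  0.077     ]
 [ 0.48870241 -0.05232809  0.077     ]] 0.10346066951751709
```

View pics/box.png

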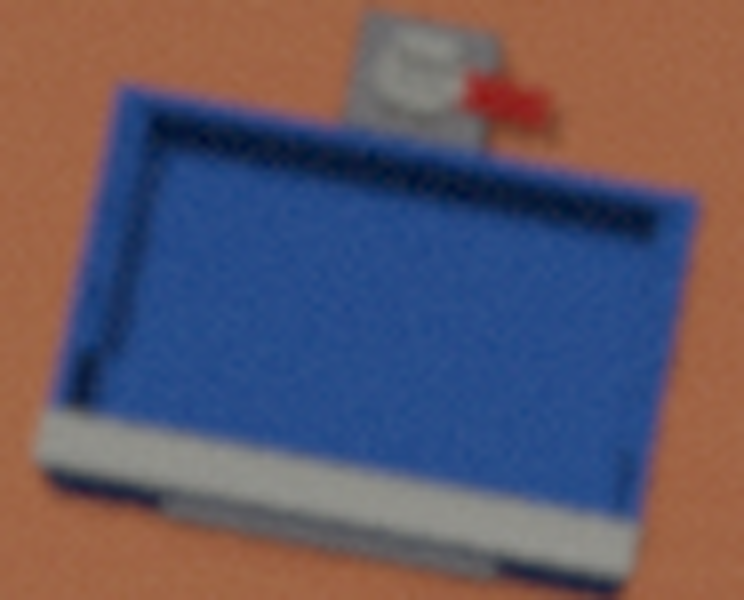

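View pics/key.png

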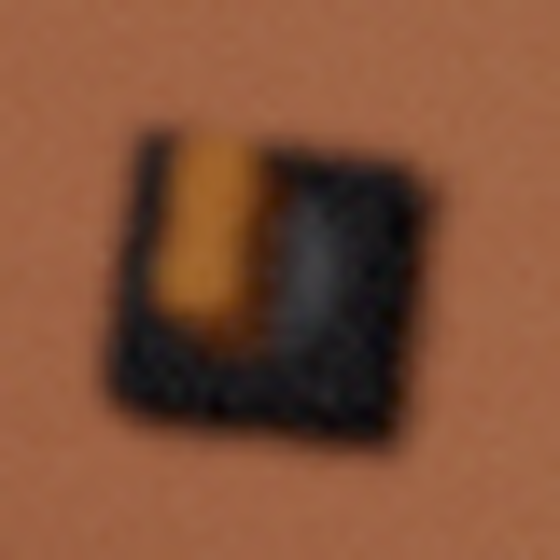

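```bash
python3 - <<'E'
from h import *
T=img("top");S=img("scene")
th=np.radians(-12.3);ex=np.array([np.cos(th),np.sin(th)]);ey=np.array([-ex[1],ex[0]])
c=lambda x,y:(262+x/8-.44,145+y/8-.44)
def mid(a,b,z,**k):
    e=edge(T,c(*a),c(*b),**k);p=px2w(T,[e[0]-10*e[1],e[0]+10*e[1]],z)[:,:2];d=p[1]-p[0]
    print(np.degrees(np.arctan2(d[1],d[0])).round(2),e[2],"along x",(p@ex).round(4),"y",(p@ey).round(4))
mid((120,90),(360,132),.07,half=2.5);mid((490,155),(695,200),.07,half=2.5)
mid((120,90),(58,400),.07,half=2.5);mid((695,200),(640,510),.07,half=2.5)
mid((55,408),(635,522),.077,half=2.5)
mid((36,460),(620,578),.077,half=2.)
H=hsv(T);Hs=hsv(S)
red=lambda H:((H[...,0]<5)|(H[...,0]>172))&(H[...,1]>170)
for im,HH in((T,H),(S,Hs)):
    for cc,s in blobs(red(HH))[0]: print("red",cc,s[4])
    for cc,s in blobs((HH[...,0]>8)&(HH[...,0]<18)&(HH[...,1]>200)&(HH[...,2]>120))[0]:
        print("or",cc,s)
    g=(HH[...,0]>45)&(HH[...,0]<80)&(HH[...,1]>110)
    for cc,s in blobs(g,20)[0]: print("tub",cc.round(2),s[2:],px2w(im,cc,.0545)[0].round(4))
    for cc,s in blobs(HH[...,2]<55,60)[0]: 
        if s[4]<2000: print("blk",cc,s)
E
```

```text
-106.71 0.5353391766548157 along x [0.6065 0.6022] y [0.2387 0.1827]
-99.72 0.6798878312110901 along x [0.6034 0.6059] y [0.113  0.0571]
-12.43 0.09699711203575134 along x [0.5195 0.5762] y [0.2534 0.2532]
-12.69 0.10737848281860352 along x [0.5125 0.5689] y [0.0457 0.0453]
-102.49 0.14477579295635223 along x [0.4883 0.4882] y [0.1613 0.1064]
-102.36 0.16656626760959625 along x [0.4693 0.4692] y [0.1716 0.1169]
red [387.78378378 149.28378378] 74
red [325.33333333 157.41025641] 39
red [ 60.         312.93333333] 15
red [ 61.88888889 319.55555556] 9
red [ 80.72727273 329.45454545] 11
red [315.75 365.75] 12
tub [512.59 132.87] [ 24   9 143] [ 0.7069 -0.5715  0.0545]
tub [185.83 196.86] [ 14  13 136] [0.5357 0.3741 0.0545]
tub [214.41 209.65] [ 13  13 124] [0.4978 0.2931 0.0545]
tub [178.73 237.78] [ 14  12 128] [0.4212 0.3915 0.0545]
tub [224.54 242.63] [ 14  12 123] [0.4055 0.2641 0.0545]
blk [499.64424635 123.04294976] [ 470   77   76   63 1234]
blk [220.49561404 177.24561404] [208 166  22  20 228]
blk [527.71084337 188.87951807] [525 175   7  27  83]
blk [593.51893096 219.82628062] [
[... 713 characters left out ...]
  254.26] [ 14  13 137] [0.4225 0.3937 0.0545]
tub [418.27 276.64] [ 15  14 162] [0.5366 0.3759 0.0545]
blk [622.6656535   68.41489362] [597  52  43  32 658]
blk [430.          61.31451613] [414  54  33  15 372]
blk [467.00508906  88.32315522] [437  67  58  38 393]
blk [403.50169492  84.75932203] [398  70  13  31 295]
blk [415.89719626  98.36448598] [408  92  19  13 107]
blk [614.62619372 108.6739427 ] [601  93  29  32 733]
blk [403.9380531 122.0840708] [396 107  17  32 226]
blk [154.88613861 171.81188119] [107 139  77  57 808]
blk [373.7037037  282.46296296] [360 270  29  25 378]
blk [578.28571429 283.38571429] [560 271  32  26  70]
blk [539.66326531 377.47813411] [ 494  339   90   61 1372]
```

```bash
cat >> h.py <<'E'
BY=np.radians(-12.4);BX=np.array([.5579,.0313])
def box(p):
    p=np.array(p,float).reshape(-1,3);c,s=np.cos(BY),np.sin(BY)
    return np.c_[BX[0]+c*p[:,0]-s*p[:,1],BX[1]+s*p[:,0]+c*p[:,1],p[:,2]]
E
python3 - <<'E'
from h import *
T=img("top");S=img("scene")
print("cap",cam2([T,S],[(387.78,149.28),(240.1,184.4)]),px2w(T,(387.78,149.28),.08),px2w(S,(240.1,184.4),.08))
print("tongue",cam2([T,S],[(325.3,157.4),(283.4,210.8)]))
for im,n in((T,"t"),(S,"s")):
    H=hsv(im)
    m=(H[...,0]>8)&(H[...,0]<20)&(H[...,1]>150)
    x0,y0,x1,y1=(204,160,236,190) if n=="t" else (355,252,395,297)
    sub=im["color"][y0:y1,x0:x1]
    big=cv2.resize(im["color"],None,fx=4,fy=4,interpolation=cv2.INTER_CUBIC)
    P=[(-69,-104,70),(69,-104,70),(69,104,70),(-69,104,70),(-63,-98,70),(63,-98,70),(63,98,70),(-63,98,70),(-51,-98,77),(-51,98,77),(-69,104,77),(-69,-104,77),(-69,-104,0),(69,-104,0),(69,104,0),(90,0,84.5)]
    q=w2px(im,box(np.array(P)/1000.))
    for u in q: cv2.circle(big,tuple(int(round(v)) for v in (u*4+1.5)),2,(255,255,0),-1)
    x0,y0,x1,y1=(262,140,360,222) if n=="t" else (270,170,365,260)
    c=big[y0*4:y1*4,x0*4:x1*4,::-1]
    cv2.imwrite(f"pics/ov{n}.png",cv2.resize(c,None,fx=1.6,fy=1.6))
crop(S,"keys.png",350,250,400,300,12)
E
```

```text
cap [ 0.65600341 -0.19528901  0.07764647] [[ 0.65489291 -0.19441619  0.08      ]] [[ 0.65758187 -0.19361817  0.08      ]]
tongue [ 0.63576986 -0.01911905  0.07680494]
```

View pics/ovt.png

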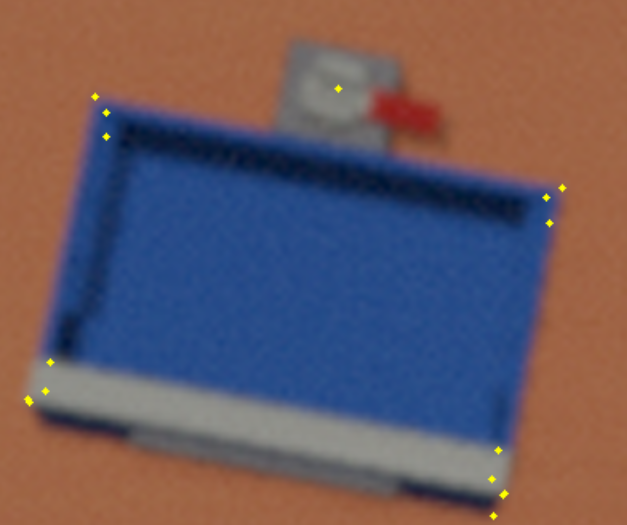

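View pics/ovs.png

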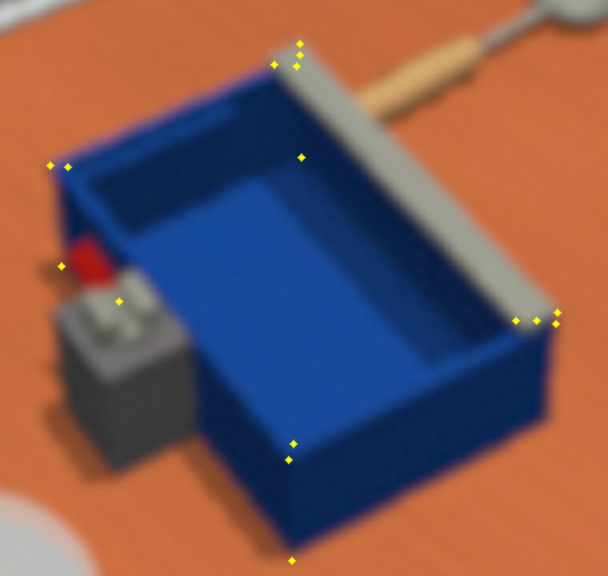

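View pics/keys.png

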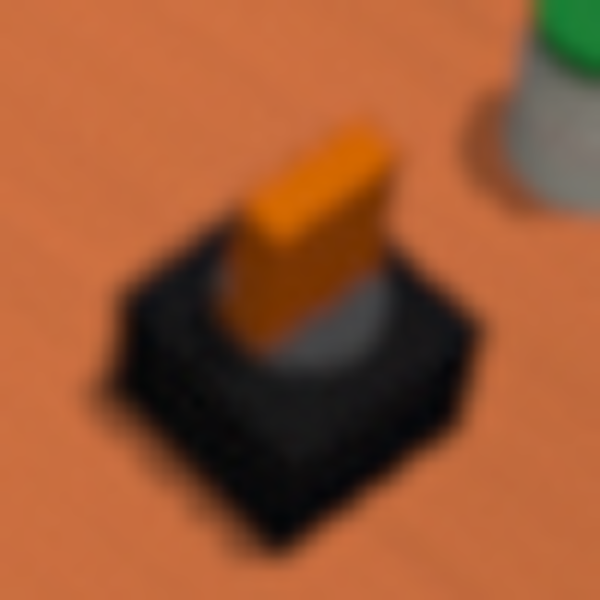

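```bash
python3 - <<'E'
from h import *
T=img("top");S=img("scene")
t,s=(214.3,170.4),(376.3,264.3)
print(cam2([T,S],[t,s]),px2w(T,t,.088),px2w(S,s,.088))
c=lambda x,y:(200+x/14-.46,155+y/14-.46)
cs=[c(140,130),c(435,170),c(400,440),c(108,395)]
E=[edge(T,cs[i],cs[(i+1)%4],half=2,trim=.2) for i in range(4)]
q=[isect(E[i-1],E[i]) for i in range(4)]
for z in(.04,.03):
    P=px2w(T,q,z);print(P.round(4).tolist(),P.mean(0))
for i in range(4):print(E[i][2],np.linalg.norm(P[i]-P[i-1]),np.degrees(np.arctan2(*(P[i]-P[i-1])[1::-1])))
# handle edges
for a,b in(((165,285),(190,155)),((245,295),(258,165))):
    e=edge(T,c(*a),c(*b),half=1.2,trim=.05);p=px2w(T,[e[0]-5*e[1],e[0]+5*e[1]],.088);d=p[1]-p[0];print(np.degrees(np.arctan2(d[1],d[0])),e[2],p.mean(0))
cs=lambda x,y:(350+x/12-.46,250+y/12-.46)
e=edge(S,cs(255,200),cs(362,122),half=1.5,trim=.05);p=px2w(S,[e[0]-5*e[1],e[0]+5*e[1]],.088);d=p[1]-p[0];print(np.degrees(np.arctan2(d[1],d[0])),e[2],p.mean(0))
E
```

```text
[0.60177045 0.28846027 0.08781142] [[0.60193185 0.28811194 0.088     ]] [[0.60166972 0.28883437 0.088     ]]
[[0.6353, 0.3117, 0.04], [0.6225, 0.2522, 0.04], [0.5645, 0.2582, 0.04], [0.5746, 0.3193, 0.04]] [0.59920421 0.28534041 0.04      ]
[[0.6379, 0.3139, 0.03], [0.6249, 0.2538, 0.03], [0.5665, 0.2599, 0.03], [0.5767, 0.3214, 0.03]] [0.60146919 0.28726811 0.03      ]
0.25256091356277466 0.061663479316505405 -7.0602080318444775
0.1251753866672516 0.061404091791125825 -102.18901090419577
0.061631493270397186 0.058742314927620075 174.03897807099446
0.2319161742925644 0.06233758759576518 80.58871497182339
-9.054339292186183 0.06452163308858871 [0.60223589 0.29500579 0.088     ]
-6.312840927354715 0.05087320879101753 [0.60108809 0.2795363  0.088     ]
173.299756281198 0.050222817808389664 [0.59811399 0.28407042 0.088     ]
```

```bash
cat >> h.py <<'E'
def cur():
    o=ctrl.get_obs();return o,np.array(o["tool_pos"]),R.from_rotvec(o["tool_rot"])
def down(psi,tilt_axis=None,tilt=0):
    """tool rotation: x axis at world heading psi (deg), z down; optional tilt deg about world axis"""
    p=np.radians(psi);x=np.array([np.cos(p),np.sin(p),0]);z=np.array([0,0,-1.]);y=np.cross(z,x)
    r=R.from_matrix(np.c_[x,y,z])
    if tilt_axis is not None: r=R.from_rotvec(np.array(tilt_axis)*np.radians(tilt))*r
    return r
def row(pos,rot,ref=None):
    """tool-frame shift cm & turn deg from current pose"""
    o,p,r=cur()
    if ref is not None:p,r=ref
    s=r.inv().apply(np.array(pos)-p)*100;t=np.degrees((r.inv()*rot).as_rotvec())
    return np.r_[s,t].round(2).tolist()
def stat():
    o,p,r=cur();m=r.as_matrix()
    print("t",round(o["t"],2),"tcp",p.round(4).tolist(),"psi",np.degrees(np.arctan2(m[1,0],m[0,0])).round(2),"zdir",m[:,2].round(4).tolist(),"F",o["contact_force"].round(2).tolist(),"open",round(o["opening"],4),"q",o["q"].round(3).tolist())
def tubs(im):
    H=hsv(im);g=(H[...,0]>45)&(H[...,0]<80)&(H[...,1]>110)
    return [(c.round(1).tolist(),px2w(im,c,.0545)[0].round(4).tolist()) for c,s in blobs(g,40)[0] if s[4]<250]
E
python3 - <<'E'
from h import *
stat()
print(box([(32,45,0),(32,-45,0),(-22,45,0),(-22,-45,0)]and np.array([(32,45,0),(32,-45,0),(-22,45,0),(-22,-45,0)])/1000.))
E
```

```text
t 0.55 tcp [0.2323, 0.5802, 0.2313] psi 158.18 zdir [0.0, 0.0, -1.0] F [-0.4, 0.05, -0.24] open 0.0854 q [1.071, 0.053, 1.613, 0.0, 1.476, -0.119]
[[ 0.5988166   0.06837872  0.        ]
 [ 0.57949042 -0.01952178  0.        ]
 [ 0.5460763   0.07997443  0.        ]
 [ 0.52675012 -0.00792608  0.        ]]
```

```bash
python3 - <<'E'
from h import *
r=down(167.6)
for p in [(.4987,.2943,.10),(.4987,.2943,.016)]: print(row(p,r))
E
```

```text
[-35.36, -16.64, 13.13, 0.0, -0.0, -9.42]
[-35.36, -16.64, 21.53, 0.0, -0.0, -9.42]
```

>>> play_rows(motion=[[[-0.4,-35.4,-16.6,13.1,0,0,-9.4],[-0.4,-35.4,-16.6,13.1,0,0,-9.4],[-0.4,-35.4,-16.6,13.1,0,0,-9.4],[-0.4,-35.4,-16.6,13.1,0,0,-9.4],[-0.4,-35.4,-16.6,13.1,0,0,-9.4],[-0.4,-35.4,-16.6,13.1,0,0,-9.4],[-0.4,-35.4,-16.6,13.1,0,0,-9.4],[-0.4,-35.4,-16.6,13.1,0,0,-9.4],[-0.4,-35.4,-16.6,13.1,0,0,-9.4],[-0.4,-35.4,-16.6,13.1,0,0,-9.4],[-0.4,-35.4,-16.6,13.1,0,0,-9.4]]], newtons=30)

```text
t: 1.92
tool_pos: [0.4989, 0.2955, 0.1008]
tool_rot: [0.337, 3.123, 0.001]
contact_force: [-0.1, 1.1, -0.6]
opening: 0.0593
```

```bash
python3 - <<'E'
from h import *
stat()
T=img("top");S=img("scene");print(tubs(T));print(tubs(S))
r=down(167.6)
crop(S,"s1.png",320,140,480,300,4)
crop(T,"t1.png",160,150,320,270,5)
E
```

```text
t 1.93 tcp [0.4989, 0.2955, 0.1008] psi 167.68 zdir [0.0008, 0.0004, -1.0] F [-0.07, 1.11, -0.58] open 0.0593 q [0.406, 0.062, 1.83, 0.0, 1.249, -0.949]
[([512.2, 132.8], [0.7072, -0.5704, 0.0545])]
[([163.6, 150.1], [0.726, -0.5539, 0.0545]), ([401.3, 250.2], [0.4994, 0.2951, 0.0545]), ([448.8, 254.3], [0.4225, 0.3937, 0.0545]), ([418.3, 276.6], [0.5365, 0.3759, 0.0545])]
```

View pics/s1.png

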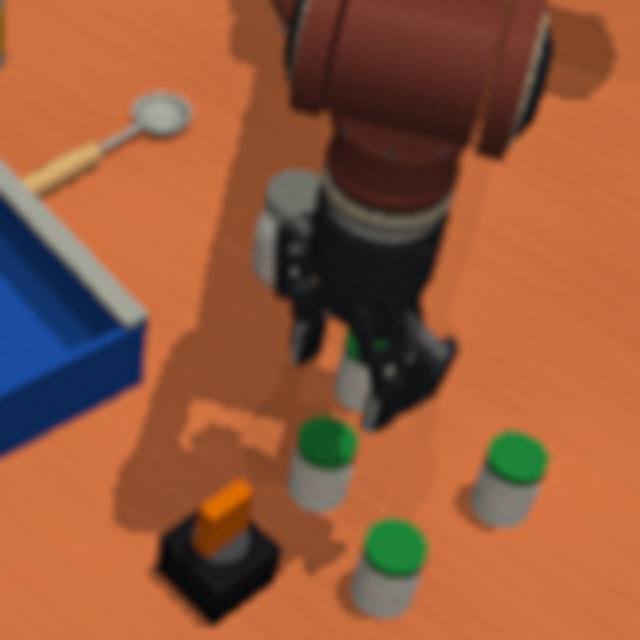

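>>> play_rows(motion=[[[-0.4,0,0.1,4,0,0,0],[-0.4,0,0.1,8.4,0,0,0],[-0.4,0,0.1,8.4,0,0,0],[0.5,0,0.1,8.4,0,0,0],[0.5,0,0.1,8.4,0,0,0],[0.5,0,0.1,8.4,0,0,0],[0.5,0,0.1,8.4,0,0,0],[0.5,0,0.1,5,0,0,0],[0.5,0,0.1,0,0,0,0],[0.5,0,0.1,-3,0,0,0],[0.5,0,0.1,-3,0,0,0]]])

```text
t: 3.4
tool_pos: [0.5011, 0.297, 0.1341]
tool_rot: [0.337, 3.117, 0.006]
contact_force: [-0.0, -0.3, -1.3]
opening: 0.039
```

```bash
python3 - <<'E'
from h import *
stat()
r=down(167.6)
print(box([.032,-.045,.12])[0]);
for z in(.13,.0235): print(row(box([.032,-.045,z])[0],r))
E
```

```text
t 3.4 tcp [0.5011, 0.297, 0.1341] psi 167.65 zdir [0.0066, 0.0029, -1.0] F [-0.03, -0.34, -1.31] open 0.039 q [0.407, 0.027, 1.806, 0.0, 1.301, -0.948]
[ 0.57949042 -0.01952178  0.12      ]
[-14.43, -29.25, 0.38, 0.24, 0.33, 0.05]
[-14.37, -29.29, 11.03, 0.24, 0.33, 0.05]
```

>>> play_rows(motion=[[[0.5,-14.4,-29.3,0.3,0,0.3,0],[0.5,-14.4,-29.3,0.3,0,0.3,0],[0.5,-14.4,-29.3,0.3,0,0.3,0],[0.5,-14.4,-29.3,0.3,0,0.3,0],[0.5,-14.4,-29.3,0.3,0,0.3,0],[0.5,-14.4,-29.3,0.3,0,0.3,0],[0.5,-14.4,-29.3,0.3,0,0.3,0],[0.5,-14.4,-29.3,0.3,0,0.3,0],[0.5,-14.4,-29.3,0.3,0,0.3,0]]])

```text
t: 4.53
tool_pos: [0.5787, -0.0184, 0.1304]
tool_rot: [0.335, 3.123, 0.007]
contact_force: [-0.0, 0.1, -1.2]
opening: 0.0396
```

```bash
python3 - <<'E'
from h import *
stat()
r=down(167.6)
for z in(.13,.0235): print(row(box([.032,-.045,z])[0],r))
S=img("scene");crop(S,"s2.png",240,130,400,290,4)
E
```

```text
t 4.53 tcp [0.5787, -0.0184, 0.1304] psi 167.77 zdir [0.0009, 0.0043, -1.0] F [-0.0, 0.06, -1.17] open 0.0396 q [-0.162, 0.027, 1.813, 0.005, 1.302, -1.521]
[-0.1, -0.09, 0.04, 0.25, -0.0, 0.17]
[-0.11, -0.14, 10.69, 0.25, -0.0, 0.17]
```

View pics/s2.png

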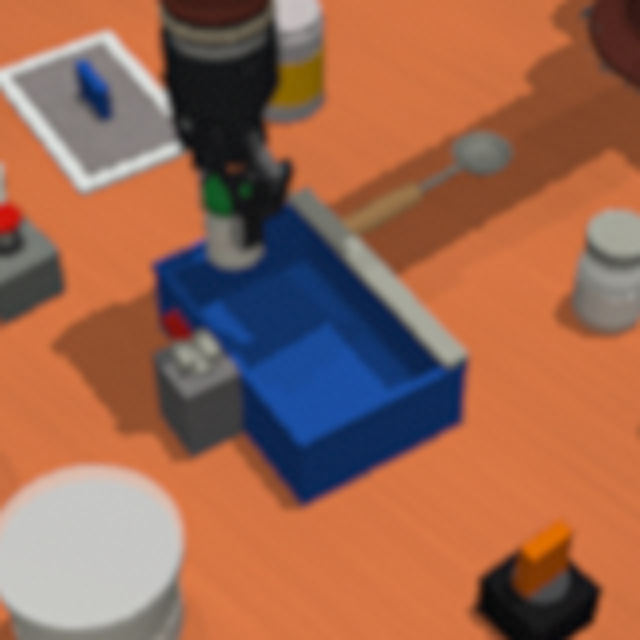

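>>> play_rows(motion=[[[0.5,-0.1,-0.1,4,0,0,0],[0.5,-0.1,-0.1,8,0,0,0],[0.5,-0.1,-0.1,10,0,0,0],[0.5,-0.1,-0.1,10.7,0,0,0],[0.5,-0.1,-0.1,10.7,0,0,0],[-0.17,-0.1,-0.1,10.7,0,0,0],[-0.17,-0.1,-0.1,10.7,0,0,0],[-0.17,-0.1,-0.1,10.7,0,0,0],[-0.17,-0.1,-0.1,6,0,0,0],[-0.17,-0.1,-0.1,0,0,0,0],[-0.17,-0.1,-0.1,0,0,0,0]]])

```text
t: 5.95
tool_pos: [0.5839, -0.0205, 0.1377]
tool_rot: [0.333, 3.11, 0.006]
contact_force: [0.4, -1.1, 0.8]
opening: 0.0499
```

```bash
python3 - <<'E'
from h import *
stat()
r=down(167.6)
S=img("scene");T=img("top");print(tubs(S));print(tubs(T));crop(S,"s3.png",240,130,400,290,4)
for z in(.12,.016): print(row((.5362,.375,z),r))
E
```

```text
t 5.95 tcp [0.5839, -0.0205, 0.1377] psi 167.77 zdir [0.0136, 0.0021, -0.9999] F [0.41, -1.13, 0.82] open 0.0499 q [-0.164, 0.023, 1.804, 0.005, 1.302, -1.523]
[([163.5, 150.0], [0.7258, -0.5549, 0.0545]), ([298.4, 204.6], [0.5758, -0.0232, 0.0545]), ([412.8, 225.6], [0.4068, 0.2666, 0.0545]), ([448.8, 254.3], [0.4225, 0.3937, 0.0545]), ([418.3, 276.6], [0.5365, 0.3759, 0.0545])]
[([512.6, 132.9], [0.7068, -0.5715, 0.0545]), ([326.0, 176.5], [0.5859, -0.0202, 0.0545]), ([186.0, 197.0], [0.5353, 0.3735, 0.0545]), ([178.8, 237.7], [0.4213, 0.3913, 0.0545]), ([224.5, 242.6], [0.4054, 0.2643, 0.0545])]
[12.66, 37.65, 1.3, 0.26, 0.13, 0.17]
[12.68, 37.61, 11.7, 0.26, 0.13, 0.17]
```

View pics/s3.png

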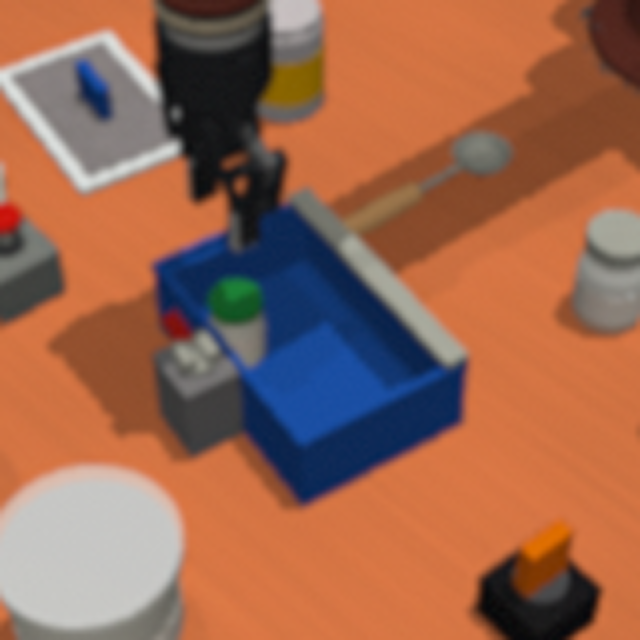

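>>> play_rows(motion=[[[-0.4,12.7,37.6,1.3,0.2,0,0.2],[-0.4,12.7,37.6,1.3,0.2,0,0.2],[-0.4,12.7,37.6,1.3,0.2,0,0.2],[-0.4,12.7,37.6,1.3,0.2,0,0.2],[-0.4,12.7,37.6,1.3,0.2,0,0.2],[-0.4,12.7,37.6,1.3,0.2,0,0.2],[-0.4,12.7,37.6,1.3,0.2,0,0.2],[-0.4,12.7,37.6,1.3,0.2,0,0.2],[-0.4,12.7,37.6,1.3,0.2,0,0.2],[-0.4,12.7,37.6,5,0.2,0,0.2],[-0.4,12.7,37.6,10,0.2,0,0.2],[-0.4,12.7,37.6,11.7,0.2,0,0.2],[-0.4,12.7,37.6,11.7,0.2,0,0.2],[0.5,12.7,37.6,11.7,0.2,0,0.2],[0.5,12.7,37.6,11.7,0.2,0,0.2],[0.5,12.7,37.6,11.7,0.2,0,0.2],[0.5,12.7,37.6,11.7,0.2,0,0.2],[0.5,12.7,37.6,7,0.2,0,0.2],[0.5,12.7,37.6,1,0.2,0,0.2],[0.5,12.7,37.6,0.3,0.2,0,0.2]]])

```text
t: 8.55
tool_pos: [0.5388, 0.3765, 0.1371]
tool_rot: [0.339, 3.112, 0.012]
contact_force: [-0.3, 0.9, -1.2]
opening: 0.0393
```

```bash
python3 - <<'E'
from h import *
S=img("scene");stat()
r=down(167.6)
print(tubs(S));crop(S,"s4.png",320,140,480,300,3)
for z in(.13,.0235): print(row(box([.032,.045,z])[0],r))
E
```

```text
t 8.6 tcp [0.5377, 0.3759, 0.1349] psi 167.58 zdir [0.0092, 0.0043, -0.9999] F [-0.01, 0.91, -0.02] open 0.039 q [0.497, 0.191, 1.627, -0.001, 1.313, -0.857]
[([163.5, 150.0], [0.726, -0.5552, 0.0545]), ([298.2, 204.6], [0.5762, -0.0237, 0.0545]), ([425.2, 247.9], [0.4486, 0.3366, 0.0545]), ([451.1, 256.5], [0.4247, 0.4021, 0.0545])]
[-12.58, -28.72, 0.42, 0.35, 0.46, -0.02]
[-12.49, -28.79, 11.07, 0.35, 0.46, -0.02]
```

View pics/s4.png

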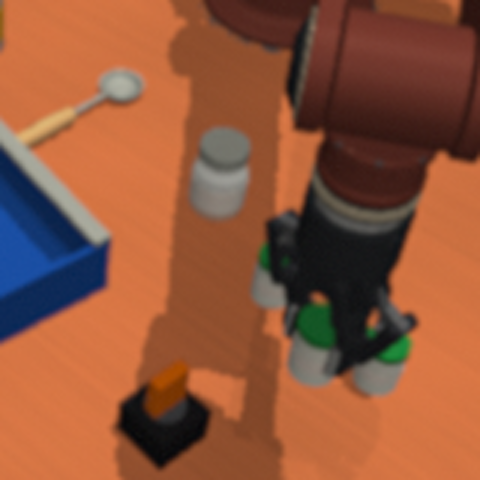

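>>> play_rows(motion=[[[0.5,-12.5,-28.8,0,0.3,0.2,0],[0.5,-12.5,-28.8,0,0.3,0.2,0],[0.5,-12.5,-28.8,0,0.3,0.2,0],[0.5,-12.5,-28.8,0,0.3,0.2,0],[0.5,-12.5,-28.8,0,0.3,0.2,0],[0.5,-12.5,-28.8,0,0.3,0.2,0],[0.5,-12.5,-28.8,0,0.3,0.2,0],[0.5,-12.5,-28.8,0,0.3,0.2,0],[0.5,-12.5,-28.8,0,0.3,0.2,0],[0.5,-12.5,-28.8,4,0.3,0.2,0],[0.5,-12.5,-28.8,8,0.3,0.2,0],[0.5,-12.5,-28.8,10,0.3,0.2,0],[0.5,-12.5,-28.8,11,0.3,0.2,0],[0.5,-12.5,-28.8,11,0.3,0.2,0],[-0.17,-12.5,-28.8,11,0.3,0.2,0],[-0.17,-12.5,-28.8,11,0.3,0.2,0],[-0.17,-12.5,-28.8,11,0.3,0.2,0],[-0.17,-12.5,-28.8,6,0.3,0.2,0],[-0.17,-12.5,-28.8,0,0.3,0.2,0],[-0.17,-12.5,-28.8,0,0.3,0.2,0]]])

```text
t: 11.1
tool_pos: [0.6022, 0.0677, 0.1416]
tool_rot: [0.338, 3.106, 0.003]
contact_force: [0.1, 0.0, 0.7]
opening: 0.0497
```

```bash
python3 - <<'E'
from h import *
S=img("scene");T=img("top");stat()
r=down(167.6)
print(tubs(S));print(tubs(T));crop(S,"s5.png",240,130,480,290,3)
for z in(.12,.016): print(row((.4062,.2654,z),r))
E
```

```text
t 11.2 tcp [0.5984, 0.0677, 0.1353] psi 167.58 zdir [0.0068, -0.0001, -1.0] F [0.29, 0.05, -1.25] open 0.0499 q [-0.011, 0.072, 1.758, 0.0, 1.305, -1.365]
[([163.5, 150.0], [0.7258, -0.555, 0.0545]), ([298.3, 204.8], [0.5765, -0.023, 0.0545]), ([315.4, 224.0], [0.594, 0.0664, 0.0545]), ([412.8, 225.6], [0.4068, 0.2666, 0.0545]), ([448.8, 254.3], [0.4225, 0.3937, 0.0545])]
[([513.0, 133.0], [0.7064, -0.5727, 0.0545]), ([294.6, 169.1], [0.6088, 0.0681, 0.0545]), ([325.6, 178.0], [0.5816, -0.0188, 0.0545]), ([178.8, 237.7], [0.4215, 0.3912, 0.0545]), ([224.5, 242.6], [0.4055, 0.2641, 0.0545])]
[23.03, 15.17, 1.39, 0.08, 0.38, -0.02]
[23.1, 15.15, 11.79, 0.08, 0.38, -0.02]
```

View pics/s5.png

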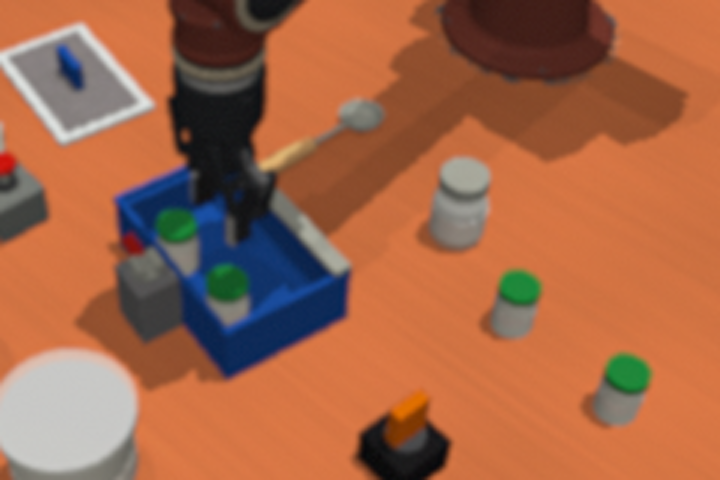

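>>> play_rows(motion=[[[-0.4,23.1,15.2,1.4,0,0.3,0],[-0.4,23.1,15.2,1.4,0,0.3,0],[-0.4,23.1,15.2,1.4,0,0.3,0],[-0.4,23.1,15.2,1.4,0,0.3,0],[-0.4,23.1,15.2,1.4,0,0.3,0],[-0.4,23.1,15.2,1.4,0,0.3,0],[-0.4,23.1,15.2,1.4,0,0.3,0],[-0.4,23.1,15.2,1.4,0,0.3,0],[-0.4,23.1,15.2,5,0,0.3,0],[-0.4,23.1,15.2,10,0,0.3,0],[-0.4,23.1,15.2,11.8,0,0.3,0],[-0.4,23.1,15.2,11.8,0,0.3,0],[0.5,23.1,15.2,11.8,0,0.3,0],[0.5,23.1,15.2,11.8,0,0.3,0],[0.5,23.1,15.2,11.8,0,0.3,0],[0.5,23.1,15.2,11.8,0,0.3,0],[0.5,23.1,15.2,7,0,0.3,0],[0.5,23.1,15.2,1,0,0.3,0],[0.5,23.1,15.2,0,0,0.3,0]]])

```text
t: 13.58
tool_pos: [0.4082, 0.2673, 0.1395]
tool_rot: [0.339, 3.113, 0.01]
contact_force: [0.6, -0.4, -0.8]
opening: 0.0393
```

```bash
python3 - <<'E'
from h import *
S=img("scene");stat()
r=down(167.6)
print(tubs(S))
for z in(.13,.0235): print(row(box([-.021,-.045,z])[0],r))
E
```

```text
t 13.62 tcp [0.4075, 0.2669, 0.1383] psi 167.59 zdir [0.0083, 0.0042, -1.0] F [1.72, 1.11, -0.91] open 0.0394 q [0.427, -0.216, 2.025, 0.0, 1.324, -0.928]
[([163.7, 150.0], [0.7256, -0.5543, 0.0545]), ([418.6, 194.9], [0.2935, 0.2077, 0.0545]), ([298.2, 204.7], [0.5764, -0.0235, 0.0545]), ([315.0, 224.2], [0.5951, 0.0662, 0.0545]), ([448.8, 254.3], [0.4225, 0.3937, 0.0545])]
[-17.65, -24.29, 0.82, 0.34, 0.42, -0.01]
[-17.57, -24.35, 11.47, 0.34, 0.42, -0.01]
```

>>> play_rows(motion=[[[0.5,-17.6,-24.4,0.5,0.3,0.2,0],[0.5,-17.6,-24.4,0.5,0.3,0.2,0],[0.5,-17.6,-24.4,0.5,0.3,0.2,0],[0.5,-17.6,-24.4,0.5,0.3,0.2,0],[0.5,-17.6,-24.4,0.5,0.3,0.2,0],[0.5,-17.6,-24.4,0.5,0.3,0.2,0],[0.5,-17.6,-24.4,0.5,0.3,0.2,0],[0.5,-17.6,-24.4,0.5,0.3,0.2,0],[0.5,-17.6,-24.4,0.5,0.3,0.2,0],[0.5,-17.6,-24.4,4,0.3,0.2,0],[0.5,-17.6,-24.4,8,0.3,0.2,0],[0.5,-17.6,-24.4,10.5,0.3,0.2,0],[0.5,-17.6,-24.4,11.4,0.3,0.2,0],[0.5,-17.6,-24.4,11.4,0.3,0.2,0],[-0.17,-17.6,-24.4,11.4,0.3,0.2,0],[-0.17,-17.6,-24.4,11.4,0.3,0.2,0],[-0.17,-17.6,-24.4,11.4,0.3,0.2,0],[-0.17,-17.6,-24.4,6,0.3,0.2,0],[-0.17,-17.6,-24.4,0,0.3,0.2,0],[-0.17,-17.6,-24.4,0,0.3,0.2,0]]])

```text
t: 16.12
tool_pos: [0.5312, -0.0099, 0.145]
tool_rot: [0.338, 3.107, -0.001]
contact_force: [0.3, -0.0, 0.7]
opening: 0.0501
```

```bash
python3 - <<'E'
from h import *
S=img("scene");T=img("top");stat()
r=down(167.6)
print(tubs(S));print(tubs(T));crop(S,"s6.png",240,130,480,290,3)
for z in(.12,.016): print(row((.4219,.3926,z),r))
E
```

```text
t 16.23 tcp [0.5275, -0.0093, 0.1391] psi 167.59 zdir [0.0059, -0.0005, -1.0] F [0.06, -0.2, -0.49] open 0.05 q [-0.159, -0.11, 1.93, 0.0, 1.316, -1.513]
[([163.5, 149.9], [0.7258, -0.5552, 0.0545]), ([314.3, 197.3], [0.5216, -0.0113, 0.0545]), ([298.2, 204.8], [0.5766, -0.0231, 0.0545]), ([315.0, 224.1], [0.5951, 0.0659, 0.0545]), ([448.8, 254.3], [0.4225, 0.3937, 0.0545])]
[([513.2, 132.8], [0.707, -0.5733, 0.0545]), ([292.2, 172.6], [0.5989, 0.0749, 0.0545]), ([322.1, 198.9], [0.5219, -0.0074, 0.0545]), ([178.7, 237.8], [0.4212, 0.3916, 0.0545])]
[18.96, 36.98, 1.83, 0.05, 0.33, -0.01]
[19.02, 36.97, 12.23, 0.05, 0.33, -0.01]
```

View pics/s6.png

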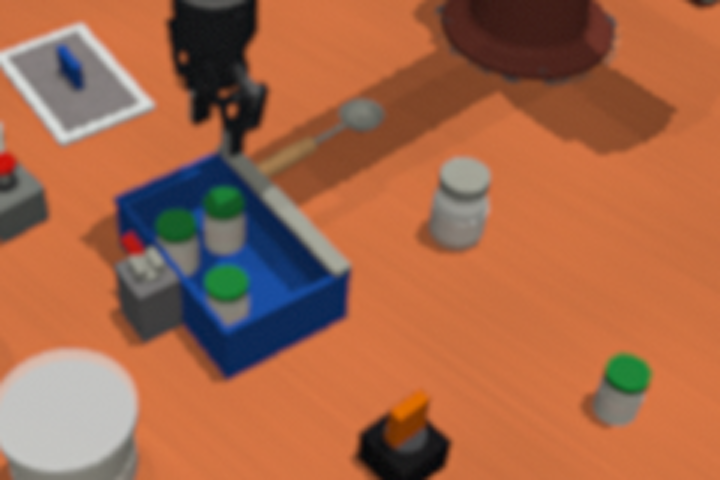

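>>> play_rows(motion=[[[-0.4,19,37,1.8,0,0.3,0],[-0.4,19,37,1.8,0,0.3,0],[-0.4,19,37,1.8,0,0.3,0],[-0.4,19,37,1.8,0,0.3,0],[-0.4,19,37,1.8,0,0.3,0],[-0.4,19,37,1.8,0,0.3,0],[-0.4,19,37,1.8,0,0.3,0],[-0.4,19,37,1.8,0,0.3,0],[-0.4,19,37,1.8,0,0.3,0],[-0.4,19,37,1.8,0,0.3,0],[-0.4,19,37,6,0,0.3,0],[-0.4,19,37,11,0,0.3,0],[-0.4,19,37,12.2,0,0.3,0],[-0.4,19,37,12.2,0,0.3,0],[0.5,19,37,12.2,0,0.3,0],[0.5,19,37,12.2,0,0.3,0],[0.5,19,37,12.2,0,0.3,0],[0.5,19,37,12.2,0,0.3,0],[0.5,19,37,7,0,0.3,0],[0.5,19,37,1,0,0.3,0]]])

```text
t: 18.73
tool_pos: [0.4204, 0.3922, 0.1284]
tool_rot: [-0.339, -3.122, 0.002]
contact_force: [0.9, 0.3, -0.4]
opening: 0.0389
```

```bash
python3 - <<'E'
from h import *
S=img("scene");stat()
r=down(167.6)
print(tubs(S))
for z in(.13,.0235): print(row(box([-.021,.045,z])[0],r))
E
```

```text
t 18.77 tcp [0.4251, 0.3959, 0.1396] psi 167.61 zdir [0.0118, 0.0088, -0.9999] F [3.82, 3.76, 5.54] open 0.0391 q [0.622, 0.013, 1.811, 0.0, 1.303, -0.733]
[([163.6, 150.0], [0.7258, -0.5547, 0.0545]), ([314.2, 197.2], [0.5215, -0.0118, 0.0545]), ([298.2, 204.7], [0.5765, -0.0234, 0.0545]), ([315.0, 224.2], [0.5951, 0.0662, 0.0545]), ([457.9, 226.0], [0.3191, 0.3593, 0.0545])]
[-18.68, -28.27, 0.83, 0.64, 0.55, 0.01]
[-18.58, -28.39, 11.48, 0.64, 0.55, 0.01]
```

>>> play_rows(motion=[[[0.5,-18.6,-28.4,0.5,0.4,0.3,0],[0.5,-18.6,-28.4,0.5,0.4,0.3,0],[0.5,-18.6,-28.4,0.5,0.4,0.3,0],[0.5,-18.6,-28.4,0.5,0.4,0.3,0],[0.5,-18.6,-28.4,0.5,0.4,0.3,0],[0.5,-18.6,-28.4,0.5,0.4,0.3,0],[0.5,-18.6,-28.4,0.5,0.4,0.3,0],[0.5,-18.6,-28.4,0.5,0.4,0.3,0],[0.5,-18.6,-28.4,0.5,0.4,0.3,0],[0.5,-18.6,-28.4,0.5,0.4,0.3,0]]])

```text
t: 20.02
tool_pos: [0.5456, 0.0797, 0.1332]
tool_rot: [0.336, 3.119, 0.006]
contact_force: [0.1, 0.5, -1.2]
opening: 0.0394
```

```bash
python3 - <<'E'
from h import *
S=img("scene");stat()
r=down(167.6)
print(tubs(S))
for z in(.13,.0235): print(row(box([-.021,.045,z])[0],r))
E
```

```text
t 20.07 tcp [0.5457, 0.0795, 0.1332] psi 167.69 zdir [0.0052, 0.0032, -1.0] F [0.63, -0.39, -0.58] open 0.0393 q [0.008, -0.045, 1.879, 0.003, 1.302, -1.349]
[([163.5, 150.0], [0.7258, -0.555, 0.0545]), ([328.6, 188.3], [0.4632, -0.0074, 0.0545]), ([314.2, 197.4], [0.522, -0.0112, 0.0545]), ([298.0, 204.6], [0.5766, -0.024, 0.0545]), ([315.0, 224.1], [0.5951, 0.066, 0.0545])]
[-0.13, 0.05, 0.32, 0.24, 0.25, 0.09]
[-0.08, 0.01, 10.97, 0.24, 0.25, 0.09]
```

>>> play_rows(motion=[[[0.5,-0.1,0,4,0.2,0.2,0],[0.5,-0.1,0,8,0.2,0.2,0],[0.5,-0.1,0,10,0.2,0.2,0],[0.5,-0.1,0,10.9,0.2,0.2,0],[0.5,-0.1,0,10.9,0.2,0.2,0],[-0.17,-0.1,0,10.9,0.2,0.2,0],[-0.17,-0.1,0,10.9,0.2,0.2,0],[-0.17,-0.1,0,10.9,0.2,0.2,0],[-0.17,-0.1,0,6,0.2,0.2,0],[-0.17,-0.1,0,0,0.2,0.2,0],[-0.17,-0.1,0,0,0.2,0.2,0]]])

```text
t: 21.45
tool_pos: [0.5509, 0.0794, 0.1402]
tool_rot: [0.335, 3.11, 0.003]
contact_force: [-0.4, 0.1, 0.2]
opening: 0.0498
```

```bash
python3 - <<'E'
from h import *
S=img("scene");T=img("top");stat()
print(tubs(S));print(tubs(T));crop(S,"s7.png",240,130,480,290,3);crop(T,"t7.png",320,140,480,290,5)
# remeasure lid
c=lambda x,y:(160+x/2.5-.3,120+y/2.5-.3)
cs=[c(610,180),c(764,210),c(748,310),c(590,278)]
E=[edge(T,cs[i],cs[(i+1)%4],half=3) for i in range(4)]
P=px2w(T,[isect(E[i-1],E[i]) for i in range(4)],.006)
print(P.round(4).tolist(),P.mean(0))
H=hsv(T);b=(H[...,0]>105)&(H[...,0]<130)&(H[...,1]>120);Hs=hsv(S);bs=(Hs[...,0]>105)&(Hs[...,0]<130)&(Hs[...,1]>120)
for cc,s in blobs(b)[0]: print(cc,s,px2w(T,cc,.042))
for cc,s in blobs(bs)[0]: print(cc,s,px2w(S,cc,.03))
m=np.argwhere(b[210:225,420:445])[:,::-1]+[420,210]
print(cv2.minAreaRect(m.astype(np.float32)))
r=down(77.3)
for z in (.13,.010): print(row((.469,-.3225,z),r))
E
```

```text
t 21.55 tcp [0.5472, 0.0793, 0.1342] psi 167.69 zdir [0.003, 0.0006, -1.0] F [0.8, -0.23, -0.12] open 0.0497 q [0.009, -0.041, 1.873, 0.001, 1.306, -1.347]
[([163.5, 150.0], [0.7259, -0.5548, 0.0545]), ([314.3, 197.4], [0.5219, -0.011, 0.0545]), ([298.0, 204.6], [0.5766, -0.024, 0.0545]), ([331.1, 216.1], [0.5411, 0.0773, 0.0545]), ([315.0, 224.2], [0.5953, 0.0663, 0.0545])]
[([513.1, 132.9], [0.7068, -0.5731, 0.0545]), ([325.9, 178.1], [0.5812, -0.0198, 0.0545]), ([290.9, 191.8], [0.5438, 0.0793, 0.0545]), ([322.1, 197.2], [0.5268, -0.0077, 0.0545])]
[[0.5508, -0.2433, 0.006], [0.506, -0.4299, 0.006], [0.3875, -0.4019, 0.006], [0.431, -0.2149, 0.006]] [ 0.46883258 -0.32249119  0.006     ]
[332.88540246 184.51705321] [314 164  34  45 733] [[ 0.56481855 -0.03950039  0.042     ]]
[276.21764706 189.89411765] [270 180  15  18 170] [[0.5525736  0.12119574 0.042     ]]
[301.35714286 193.60714286] [298 186   7  13  56] [[0.54044392 0.05033838 0.042     ]]
[432.5 216.5] [424 214  18   6  74] [[ 0.46714901 -0.31905079  0.042     ]]
[262.93333333 151.58333333] [259 145   8  14  60] [[ 0.47133    -0.31994631  0.03      ]]
[318.51700288 219.68242075] [ 279  182   76   73 1735] [[0.5610473  0.04572107 0.03      ]]
((432.5, 216.5), (17.258220672607422, 4.3145551681518555), 11.309932708740234)
[-0.93, -40.92, 0.37, 0.18, 0.07, 90.39]
[-0.89, -40.94, 12.37, 0.18, 0.07, 90.39]
```

View pics/s7.png

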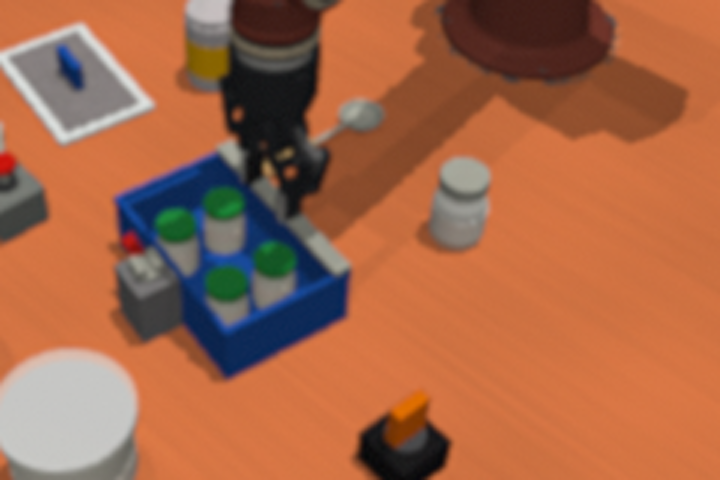

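View pics/t7.png

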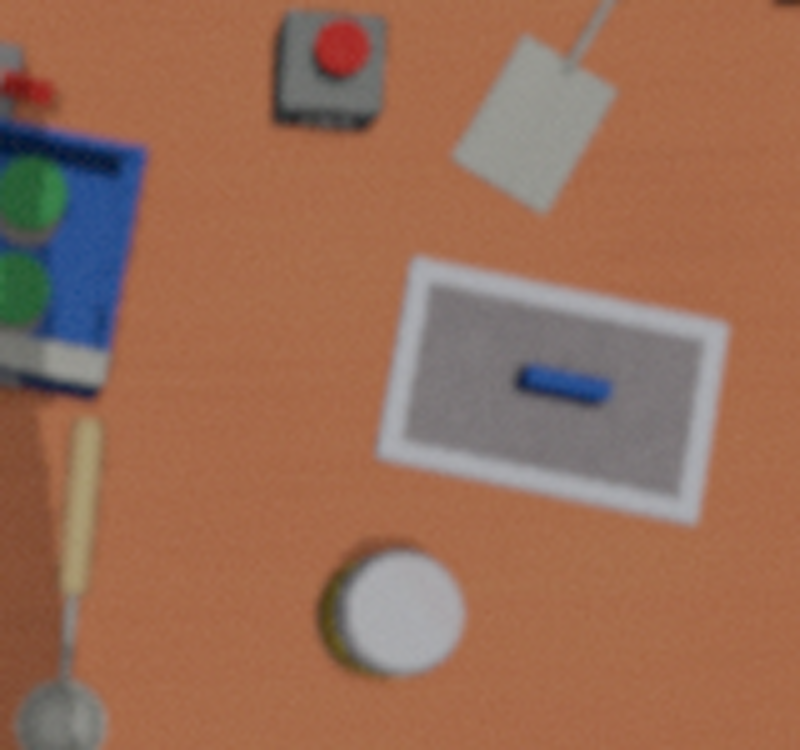

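>>> play_rows(motion=[[[-0.3,-0.9,-40.9,0.4,0,0,90.4],[-0.3,-0.9,-40.9,0.4,0,0,90.4],[-0.3,-0.9,-40.9,0.4,0,0,90.4],[-0.3,-0.9,-40.9,0.4,0,0,90.4],[-0.3,-0.9,-40.9,0.4,0,0,90.4],[-0.3,-0.9,-40.9,0.4,0,0,90.4],[-0.3,-0.9,-40.9,0.4,0,0,90.4],[-0.3,-0.9,-40.9,0.4,0,0,90.4],[-0.3,-0.9,-40.9,0.4,0,0,90.4],[-0.3,-0.9,-40.9,0.4,0,0,90.4],[-0.3,-0.9,-40.9,0.4,0,0,90.4],[-0.3,-0.9,-40.9,0.4,0,0,90.4],[-0.3,-0.9,-40.9,0.4,0,0,90.4]]])

```text
t: 23.18
tool_pos: [0.4688, -0.3221, 0.1297]
tool_rot: [2.452, 1.962, 0.004]
contact_force: [-0.1, 0.8, -0.3]
opening: 0.0556
```

```bash
python3 - <<'E'
from h import *
S=img("scene");stat();T=img("top")
r=down(77.3)
for z in (.13,.011): print(row((.469,-.3222,z),r))
crop(S,"s8.png",200,60,320,200,4);print(tubs(T))
E
```

```text
t 23.23 tcp [0.4689, -0.3221, 0.1298] psi 77.32 zdir [0.0031, 0.0006, -1.0] F [0.06, 0.0, -0.11] open 0.0553 q [-0.734, 0.003, 1.838, 0.003, 1.298, -0.513]
[-0.0, 0.02, -0.02, 0.17, -0.07, 0.01]
[-0.02, -0.02, 11.88, 0.17, -0.07, 0.01]
[([513.0, 133.0], [0.7065, -0.5726, 0.0545]), ([294.5, 172.5], [0.599, 0.0684, 0.0545]), ([325.9, 177.9], [0.5816, -0.0197, 0.0545]), ([290.8, 191.1], [0.5458, 0.0797, 0.0545]), ([322.2, 197.3], [0.5266, -0.008, 0.0545])]
```

View pics/s8.png

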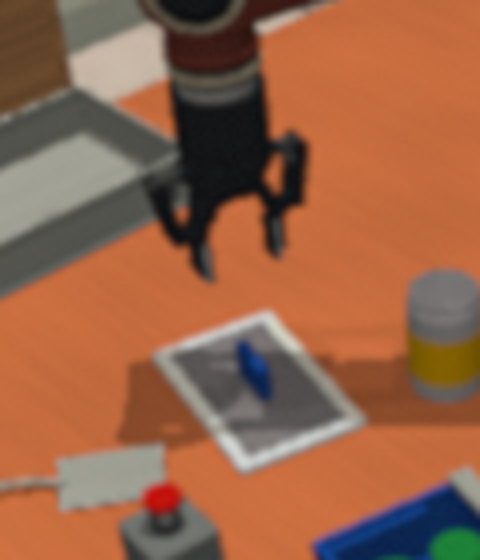

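>>> play_rows(motion=[[[-0.3,0,0,6,0,0,0],[-0.3,0,0,11,0,0,0],[-0.3,0,0,11.9,0,0,0],[-0.3,0,0,11.9,0,0,0],[1,0,0,11.9,0,0,0],[1,0,0,11.9,0,0,0],[1,0,0,11.9,0,0,0],[1,0,0,11.9,0,0,0],[1,0,0,11.9,0,0,0]]], newtons=70)

```text
t: 24.4
tool_pos: [0.4706, -0.3232, 0.013]
tool_rot: [2.449, 1.959, 0.005]
contact_force: [1.6, 0.3, 7.3]
opening: 0.0111
```

```bash
python3 - <<'E'
from h import *
stat()
E
```

```text
t 24.4 tcp [0.4706, -0.3232, 0.013] psi 77.31 zdir [0.0058, -0.0019, -1.0] F [1.57, 0.29, 7.27] open 0.0111 q [-0.733, 0.159, 1.892, 0.003, 1.085, -0.513]
```

```bash
cat >> h.py <<'E'
def lidpose(cx,cz,th,cy=0,off=.013,yaw=None,dpsi=0):
    """TCP pose for lid origin at box (cx,cy,cz) mm, tilt th deg (+x edge up)"""
    ey=np.array([-np.sin(BY),np.cos(BY),0])
    rt=R.from_rotvec(-np.radians(th)*ey)
    o=box(np.array([cx,cy,cz])/1000.)[0]
    return o+rt.apply([0,0,off]), down(np.degrees(BY)+90+dpsi,ey,-th)
E
python3 - <<'E'
from h import *
o,p,r=cur()
print(row(p+[0,0,.15],down(77.3)))
p2=p+[0,0,.15];r2=down(77.3)
print(row(*lidpose(12,140,15),ref=(p2,r2)))
E
```

```text
[-0.01, 0.09, -15.0, 0.35, 0.03, 0.01]
[36.51, 1.59, 1.04, -15.0, 0.04, -0.3]
```

>>> play_rows(motion=[[[1,0,0,-3,0,0,0],[1,0,0,-8,0,0,0],[1,0,0,-14,0,0,0],[1,0,0,-15,0,0,0],[1,0,0,-15,0,0,0]]])

```text
t: 25.02
tool_pos: [0.4696, -0.3229, 0.1631]
tool_rot: [2.449, 1.959, 0.005]
contact_force: [-0.3, 0.4, -3.3]
opening: 0.0109
```

```bash
python3 - <<'E'
from h import *
stat();S=img("scene")
crop(S,"s9.png",200,60,320,200,4)
print(row(*lidpose(12,140,15)))
E
```

```text
t 25.02 tcp [0.4696, -0.3229, 0.1631] psi 77.32 zdir [0.0062, -0.0023, -1.0] F [-0.29, 0.4, -3.27] open 0.0109 q [-0.734, -0.03, 1.813, 0.003, 1.353, -0.513]
[36.44, 1.79, 0.9, -14.79, -0.01, -0.29]
```

View pics/s9.png

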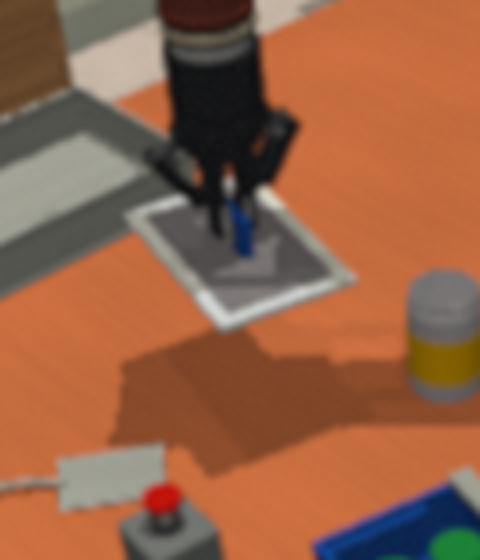

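>>> play_rows(motion=[[[1,36.4,1.8,0.9,-14.8,0,-0.3],[1,36.4,1.8,0.9,-14.8,0,-0.3],[1,36.4,1.8,0.9,-14.8,0,-0.3],[1,36.4,1.8,0.9,-14.8,0,-0.3],[1,36.4,1.8,0.9,-14.8,0,-0.3],[1,36.4,1.8,0.9,-14.8,0,-0.3],[1,36.4,1.8,0.9,-14.8,0,-0.3],[1,36.4,1.8,0.9,-14.8,0,-0.3],[1,36.4,1.8,0.9,-14.8,0,-0.3],[1,36.4,1.8,0.9,-14.8,0,-0.3],[1,36.4,1.8,0.9,-14.8,0,-0.3],[1,36.4,1.8,0.9,-14.8,0,-0.3]]])

```text
t: 26.58
tool_pos: [0.5664, 0.0286, 0.1527]
tool_rot: [2.282, 1.834, 0.242]
contact_force: [-0.2, -0.1, -2.1]
opening: 0.0109
```

```bash
python3 - <<'E'
from h import *
stat();S=img("scene");T=img("top")
crop(S,"s10.png",230,80,390,240,4);crop(T,"t10.png",250,130,370,230,6)
for a in ((12,140,15),(12,100,15),(12,78.5,15),(-1,75.5,15)): print(row(*lidpose(*a)))
E
```

```text
t 26.57 tcp [0.5664, 0.0286, 0.1527] psi 77.57 zdir [0.2532, -0.0557, -0.9658] F [-0.21, -0.08, -2.13] open 0.0109 q [-0.061, -0.187, 1.991, -0.046, 1.078, 0.172]
[0.07, -0.02, 0.0, 0.02, -0.0, -0.01]
[0.07, -1.06, 3.87, 0.02, -0.0, -0.01]
[0.07, -1.62, 5.94, 0.02, -0.0, -0.01]
[0.07, -2.95, 5.9, 0.02, -0.0, -0.01]
```

View pics/s10.png

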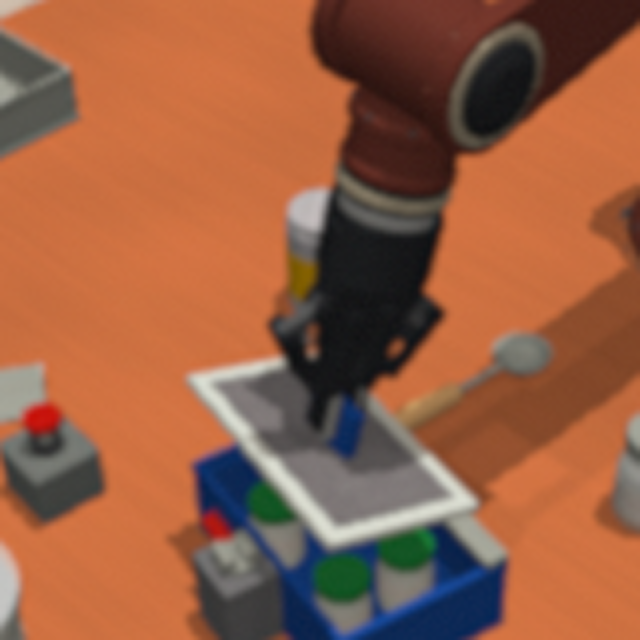

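View pics/t10.png

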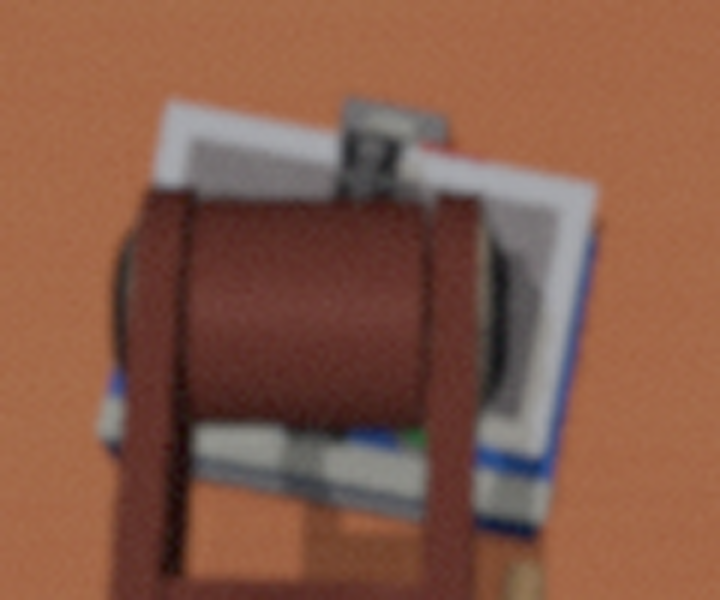

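```bash
python3 - <<'E'
from h import *
T=img("top")
c=lambda x,y:np.array((250+x/6-.42,130+y/6-.42))
e1=edge(T,c(195,107),c(330,132),half=2.5);e1b=edge(T,c(450,155),c(590,183),half=2.5);eL=edge(T,c(168,105),c(155,180),half=2);eR=edge(T,c(598,190),c(575,320),half=2.5)
# combined far edge
p=np.array([e1[0]-8*e1[1],e1[0]+8*e1[1],e1b[0]-8*e1b[1],e1b[0]+8*e1b[1]],np.float32)
v=cv2.fitLine(p,cv2.DIST_L2,0,.01,.01).ravel();E=(v[2:],v[:2])
q=[isect(E,eL),isect(E,eR)]
z=.140+.0155+.0058
P=px2w(T,q,z)[:,:2]-BX;cc,s=np.cos(BY),np.sin(BY)
print("box xy",np.c_[P@[cc,s],P@[-s,cc]]*1000, e1[2],e1b[2],eL[2],eR[2]); d=P[0]-P[1];print(np.linalg.norm(d),np.degrees(np.arctan2(d[1],d[0]))-90)
E
```

```text
box xy [[ 69.32125457  95.77879418]
 [ 69.16892592 -96.47207309]] 0.17871204018592834 0.07492346316576004 0.13224005699157715 0.10187876224517822
0.19225092761627177 -12.445397903997858
```

>>> play_rows(motion=[[[1,0.1,-0.5,2,0,0,0],[1,0.1,-1.1,4,0,0,0],[1,0.1,-1.4,5,0,0,0],[1,0.1,-1.6,5.9,0,0,0],[1,0.1,-1.6,5.9,0,0,0],[1,0.1,-1.6,5.9,0,0,0]]])

```text
t: 27.48
tool_pos: [0.5671, 0.0299, 0.0924]
tool_rot: [2.281, 1.834, 0.243]
contact_force: [-1.1, 0.4, -2.9]
opening: 0.0111
```

```bash
python3 - <<'E'
from h import *
stat();S=img("scene");T=img("top")
crop(S,"s11.png",230,80,390,240,4);crop(T,"t11.png",250,130,370,230,6)
for a in ((12,78.5,15),(-1,75.5,15),(-6,75,15)): print(row(*lidpose(*a)))
E
```

```text
t 27.48 tcp [0.5671, 0.0299, 0.0924] psi 77.6 zdir [0.2545, -0.0556, -0.9655] F [-1.12, 0.37, -2.92] open 0.0111 q [-0.058, -0.111, 2.033, -0.05, 0.96, 0.181]
[-0.06, -0.1, 0.12, 0.11, -0.02, -0.0]
[-0.06, -1.44, 0.07, 0.11, -0.02, -0.0]
[-0.06, -1.93, -0.01, 0.11, -0.02, -0.0]
```

View pics/s11.png

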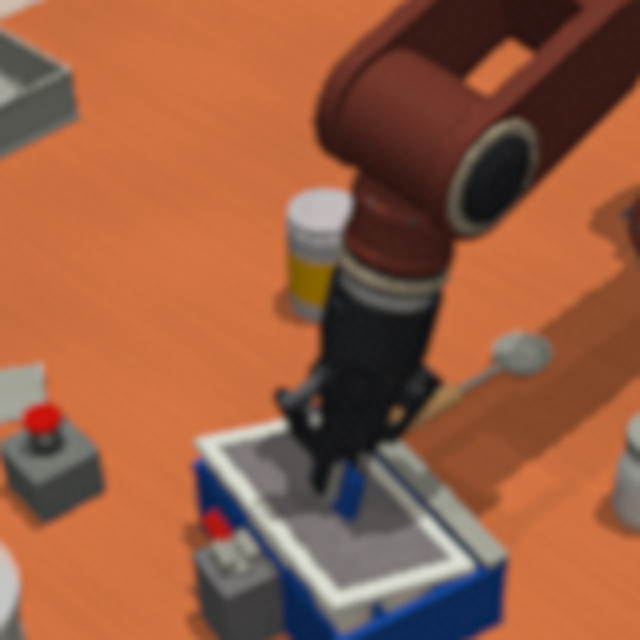

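>>> play_rows(motion=[[[1,0,-0.4,0.1,0,0,0],[1,0,-0.8,0.1,0,0,0],[1,0,-1.2,0.1,0,0,0],[1,0,-1.4,0.1,0,0,0],[1,0,-1.4,0.1,0,0,0],[1,0,-1.4,0.1,0,0,0]]])

```text
t: 28.32
tool_pos: [0.5543, 0.0327, 0.088]
tool_rot: [2.281, 1.834, 0.244]
contact_force: [-0.2, 0.0, -2.0]
opening: 0.0106
```

```bash
python3 - <<'E'
from h import *
stat();S=img("scene");T=img("top")
crop(S,"s12.png",270,160,370,250,7);crop(T,"t12.png",250,130,370,230,6)
for a in ((-1,75.5,15),(-6,75,15)): print(row(*lidpose(*a)))
E
```

```text
t 28.32 tcp [0.5543, 0.0327, 0.088] psi 77.6 zdir [0.2549, -0.0556, -0.9654] F [-0.18, 0.01, -2.04] open 0.0106 q [-0.054, -0.137, 2.065, -0.051, 0.954, 0.187]
[-0.06, -0.05, -0.02, 0.12, -0.02, -0.01]
[-0.06, -0.55, -0.1, 0.12, -0.02, -0.01]
```

View pics/s12.png

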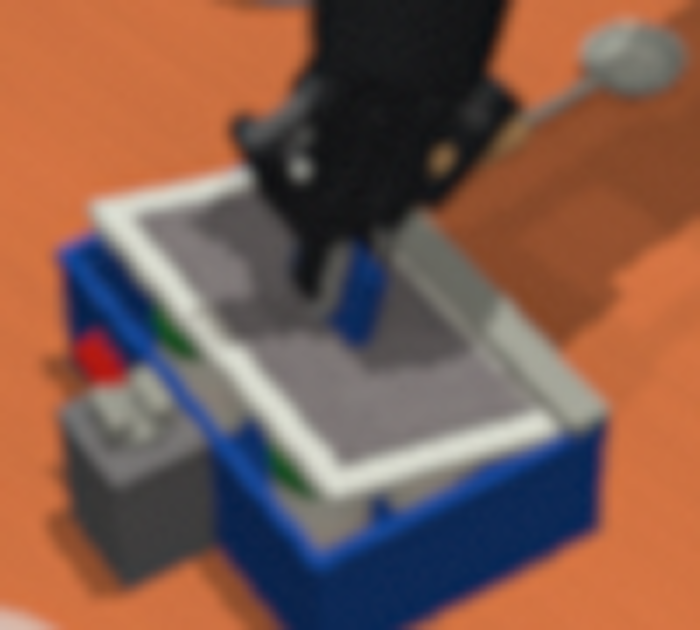

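>>> play_rows(motion=[[[1,0,-0.1,0,0,0,0],[1,0,-0.2,0,0,0,0],[1,0,-0.3,0,0,0,0],[1,0,-0.35,0,0,0,0],[1,0,-0.35,0,0,0,0]]])

```text
t: 29.05
tool_pos: [0.5514, 0.0334, 0.0874]
tool_rot: [2.28, 1.833, 0.245]
contact_force: [1.8, -0.3, -2.7]
opening: 0.0111
```

```bash
python3 - <<'E'
from h import *
stat()
for a in ((-1,75.5,15),(-6,75,15)): print(row(*lidpose(*a)))
E
```

```text
t 29.05 tcp [0.5514, 0.0334, 0.0874] psi 77.61 zdir [0.2561, -0.0557, -0.9651] F [1.82, -0.28, -2.74] open 0.0111 q [-0.053, -0.144, 2.072, -0.052, 0.953, 0.188]
[-0.06, 0.25, -0.0, 0.19, -0.03, 0.0]
[-0.06, -0.25, -0.08, 0.19, -0.03, 0.0]
```

>>> play_rows(motion=[[[1,0,-0.1,0,0,0,0],[1,0,-0.2,0,0,0,0],[1,0,-0.2,0,0,0,0]]])

```text
t: 29.42
tool_pos: [0.5511, 0.0335, 0.0879]
tool_rot: [2.277, 1.831, 0.249]
contact_force: [6.0, -0.9, -4.2]
opening: 0.0107
```

```bash
python3 - <<'E'
from h import *
stat()
for a in ((-1,75.5,15),(0,74,12),(0,72.4,10),(0,68,5),(0,65.5,2),(0,64,0)): print(row(*lidpose(*a)))
E
```

```text
t 29.43 tcp [0.5511, 0.0335, 0.0879] psi 77.62 zdir [0.2604, -0.0564, -0.9639] F [5.98, -0.89, -4.23] open 0.0107 q [-0.052, -0.149, 2.076, -0.053, 0.949, 0.189]
[-0.07, 0.27, 0.06, 0.45, -0.05, 0.01]
[-0.07, 0.39, 0.23, 3.45, -0.05, 0.01]
[-0.07, 0.4, 0.39, 5.45, -0.05, 0.01]
[-0.07, 0.39, 0.83, 10.45, -0.05, 0.01]
[-0.07, 0.39, 1.08, 13.45, -0.05, 0.01]
[-0.07, 0.4, 1.24, 15.45, -0.05, 0.01]
```

>>> play_rows(motion=[[[1,-0.1,0.3,0.1,0.5,0,0],[1,-0.1,0.4,0.2,2,0,0],[1,-0.1,0.4,0.2,3.5,0,0],[1,-0.1,0.4,0.4,5.5,0,0],[1,-0.1,0.4,0.6,8,0,0],[1,-0.1,0.4,0.8,10.5,0,0],[1,-0.1,0.4,0.9,12,0,0],[1,-0.1,0.4,0.9,12,0,0]]])

```text
t: 30.42
tool_pos: [0.5573, 0.0311, 0.0801]
tool_rot: [2.412, 1.94, 0.059]
contact_force: [-0.3, -0.2, -2.8]
opening: 0.0109
```

```bash
python3 - <<'E'
from h import *
stat();S=img("scene")
crop(S,"s13.png",270,160,370,250,7)
for a in ((0,66.5,3),(0,65.5,2),(0,64,0)): print(row(*lidpose(*a)))
E
```

```text
t 30.43 tcp [0.5573, 0.0311, 0.0801] psi 77.61 zdir [0.0585, -0.012, -0.9982] F [-0.3, -0.18, -2.83] open 0.0109 q [-0.074, 0.001, 1.932, -0.008, 1.15, 0.146]
[0.03, 0.01, 0.06, 0.43, -0.05, 0.01]
[0.03, 0.02, 0.16, 1.43, -0.05, 0.01]
[0.03, 0.06, 0.32, 3.43, -0.04, 0.01]
```

View pics/s13.png

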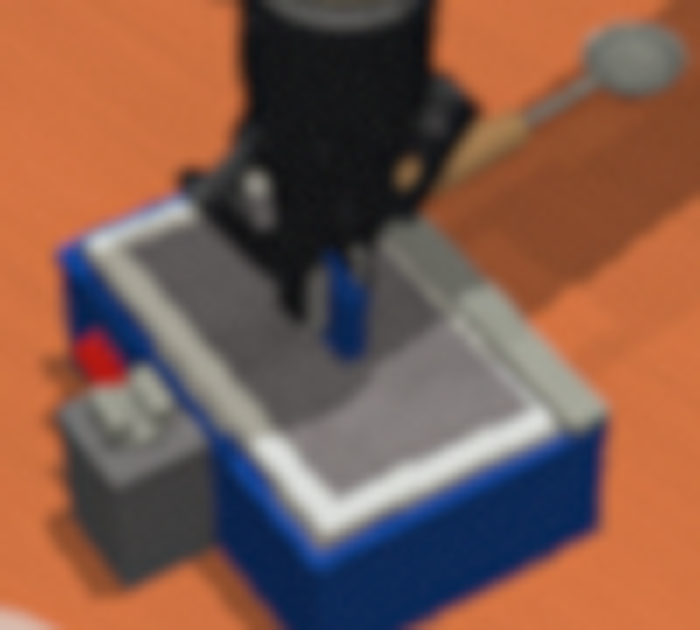

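Nearly level, inside the rim. Finish the levelling and press lightly.

>>> play_rows(motion=[[[1,0,0,0.15,1.4,0,0],[1,0,0,0.3,3.4,0,0],[1,0,0,0.4,3.4,0,0],[1,0,0,0.45,3.4,0,0],[1,0,0,0.45,3.4,0,0]]])

```text
t: 31.1
tool_pos: [0.558, 0.031, 0.077]
tool_rot: [2.447, 1.968, 0.003]
contact_force: [-2.4, -0.2, 6.6]
opening: 0.0109
```

```bash
python3 - <<'E'
from h import *
stat()
for a in ((0,64,0),): print(row(*lidpose(*a)))
E
```

```text
t 31.1 tcp [0.558, 0.031, 0.077] psi 77.62 zdir [0.0018, 0.0004, -1.0] F [-2.41, -0.19, 6.58] open 0.0109 q [-0.078, 0.042, 1.894, 0.001, 1.203, 0.138]
[0.03, -0.01, -0.0, 0.1, -0.04, 0.02]
```

>>> play_rows(motion=[[[0.4,0,0,0,0,0,0],[0.4,0,0,0,0,0,0],[0.4,0,0,0,0,0,0],[0.4,0,0,-3,0,0,0],[0.4,0,0,-8,0,0,0],[0.4,0,0,-10,0,0,0],[0.4,0,0,-10,0,0,0]]], newtons=40)

```text
t: 31.98
tool_pos: [0.5588, 0.0309, 0.1785]
tool_rot: [2.445, 1.967, 0.006]
contact_force: [0.4, 0.9, 0.3]
opening: 0.0256
```

```bash
python3 - <<'E'
from h import *
stat();S=img("scene");T=img("top")
crop(S,"s14.png",270,160,370,250,7)
r=down(-8)
print(row((.6015,.288,.20),r))
print(row((.6015,.288,.065),r))
E
```

```text
t 31.98 tcp [0.5588, 0.0309, 0.1785] psi 77.62 zdir [0.0053, 0.0001, -1.0] F [0.37, 0.88, 0.26] open 0.0256 q [-0.078, -0.068, 1.822, 0.0, 1.382, 0.138]
[26.06, -1.15, -2.48, -0.06, 0.02, 85.62]
[26.05, -1.14, 11.02, -0.06, 0.02, 85.62]
```

View pics/s14.png

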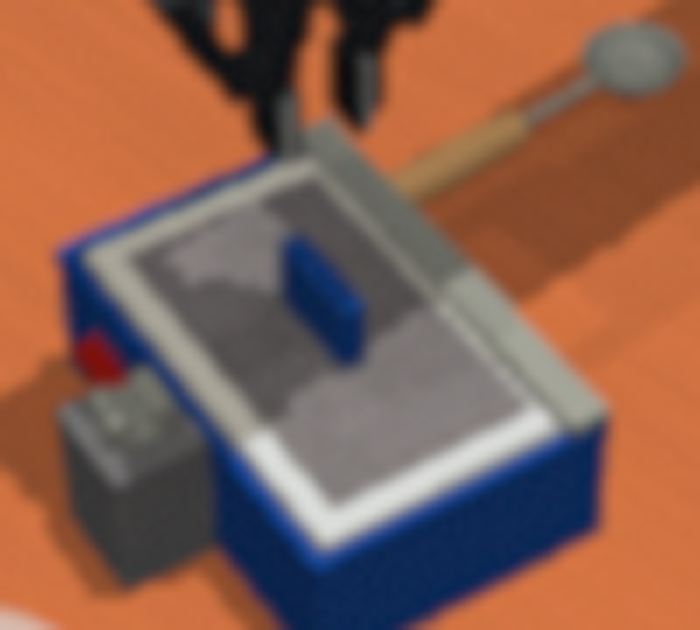

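>>> play_rows(motion=[[[0.1,26.1,-1.2,-2.5,0,0,85.6],[0.1,26.1,-1.2,-2.5,0,0,85.6],[0.1,26.1,-1.2,-2.5,0,0,85.6],[0.1,26.1,-1.2,-2.5,0,0,85.6],[0.1,26.1,-1.2,-2.5,0,0,85.6],[0.1,26.1,-1.2,-2.5,0,0,85.6],[0.1,26.1,-1.2,-2.5,0,0,85.6],[0.1,26.1,-1.2,-2.5,0,0,85.6],[0.1,26.1,-1.2,-2.5,0,0,85.6],[0.1,26.1,-1.2,-2.5,0,0,85.6],[0.1,26.1,-1.2,-2.5,0,0,85.6],[0.1,26.1,-1.2,-2.5,0,0,85.6],[0.1,26.1,-1.2,-2.5,0,0,85.6]]])

```text
t: 33.7
tool_pos: [0.6012, 0.2885, 0.2003]
tool_rot: [-3.133, 0.218, 0.001]
contact_force: [0.5, 0.4, -0.3]
opening: 0.0381
```

```bash
python3 - <<'E'
from h import *
stat();S=img("scene");T=img("top")
crop(S,"s15.png",330,180,420,300,5);crop(T,"t15.png",250,130,370,230,6)
r=down(-8)
print(row((.6015,.288,.12),r))
print(row((.6015,.288,.052),r))
# cam angle: head / tongue
H=hsv(T);red=((H[...,0]<6)|(H[...,0]>172))&(H[...,1]>140)
for c,s in blobs(red)[0]:
    if 300<c[0]<400: P=px2w(T,c,.0755)[0][:2]-BX;cc,ss=np.cos(BY),np.sin(BY);print(c,s[4],P@[cc,ss],P@[-ss,cc])
E
```

```text
t 33.7 tcp [0.6012, 0.2885, 0.2003] psi -7.96 zdir [-0.0006, 0.0006, -1.0] F [0.55, 0.39, -0.29] open 0.0381 q [0.336, 0.169, 1.539, 0.001, 1.433, 2.045]
[0.05, 0.05, 8.03, -0.03, 0.04, 0.03]
[0.05, 0.05, 14.83, -0.03, 0.04, 0.03]
[387.82954545 149.11363636] 88 0.1450958059721689 -0.20019332592875355
[325.02222222 157.28888889] 45 0.08690407119218242 -0.03133939295106781
[310.69230769 354.23076923] 13 -0.4426430122354188 -0.09517999733565123
[332.5 352.5] 8 -0.427441188015211 -0.15065286895609847
[306.9375 359.75  ] 32 -0.4584461713446882 -0.08824999180929029
[316.21 367.9 ] 100 -0.47436678373704466 -0.11616246047045928
[337.66233766 367.07792208] 77 -0.4617423945397486 -0.17103977759427327
[302.93181818 367.47727273] 44 -0.47990551950287597 -0.08179758811310825
[328.25  368.375] 8 -0.4696248485607411 -0.14739800594212998
[341.375 378.5  ] 8 -0.48870697990958917 -0.18609809694224533
[327.63043478 385.80434783] 46 -0.5137436792837446 -0.1542688095463954
[338.75 383.25] 16 -0.5019225686905553 -0.18161753536586814
[313.78787879 388.48484848] 33 -0.5272467897497993 -0.12006690597375612
[343.14285714 389.45238095] 42 -0.5153758552779242 -0.19588750890582868
```

View pics/s15.png

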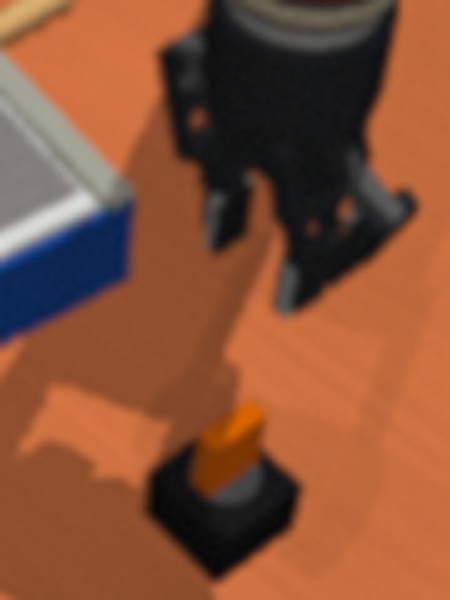

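View pics/t15.png

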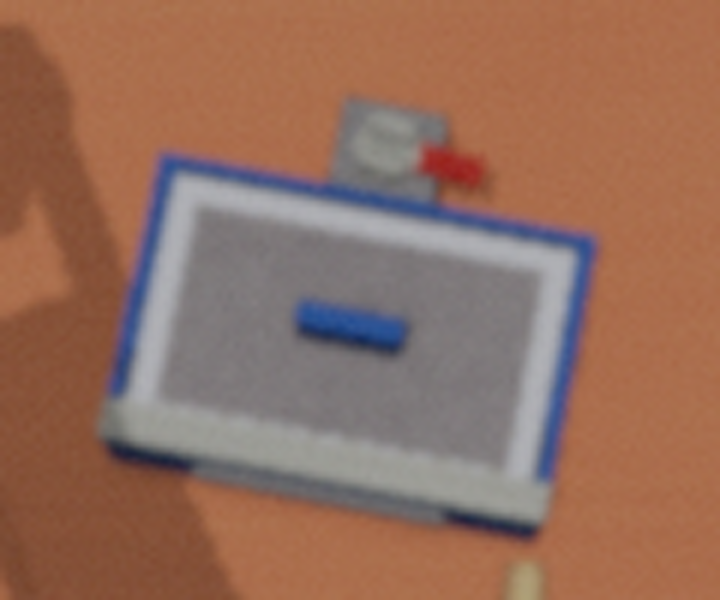

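>>> play_rows(motion=[[[0.1,0,0,6,0,0,0],[0.1,0,0,11,0,0,0],[0.1,0,0,14,0,0,0],[0.1,0,0,14.7,0,0,0],[0.1,0,0,14.7,0,0,0],[1,0,0,14.7,0,0,0],[1,0,0,14.7,0,0,0],[1,0,0,14.7,0,0,0],[1,0,0,14.7,0,0,0]]], newtons=70)

```text
t: 34.92
tool_pos: [0.6027, 0.2892, 0.056]
tool_rot: [-3.132, 0.218, -0.005]
contact_force: [0.0, 0.4, 7.0]
opening: 0.013
```

```bash
python3 - <<'E'
from h import *
stat();S=img("scene");crop(S,"s16.png",330,180,420,300,5)
E
```

```text
t 34.92 tcp [0.6027, 0.2892, 0.056] psi -7.96 zdir [0.0034, 0.002, -1.0] F [0.02, 0.44, 7.04] open 0.013 q [0.336, 0.307, 1.632, 0.001, 1.198, 2.045]
```

View pics/s16.png

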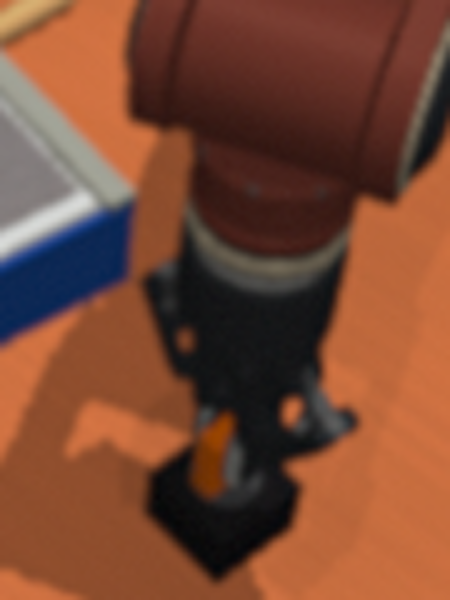

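>>> play_rows(motion=[[[1,0,0,-2,0,0,0],[1,0,0,-7,0,0,0],[1,0,0,-12,0,0,0],[1,0,0,-14,0,0,0],[1,0,0,-14,0,0,0],[1,0,0,-14,0,0,0]]])

```text
t: 35.72
tool_pos: [0.6009, 0.2885, 0.193]
tool_rot: [-3.134, 0.218, 0.001]
contact_force: [0.4, -0.1, -1.4]
opening: 0.0133
```

```bash
python3 - <<'E'
from h import *
stat();S=img("scene");crop(S,"s17.png",330,180,420,300,5)
cam=box([.09,0,0])[0];print(cam)
for z in(.18,.155,.127): print(row(cam+[0,0,z],down(72)))
E
```

```text
t 35.73 tcp [0.6009, 0.2885, 0.193] psi -7.96 zdir [-0.0008, 0.0005, -1.0] F [0.4, -0.1, -1.4] open 0.0133 q [0.336, 0.174, 1.547, 0.001, 1.422, 2.045]
[0.64580051 0.01197382 0.        ]
[8.3, 26.75, 1.23, -0.07, 0.08, -79.97]
[8.3, 26.75, 3.73, -0.07, 0.08, -79.97]
[8.31, 26.75, 6.53, -0.07, 0.08, -79.97]
```

View pics/s17.png

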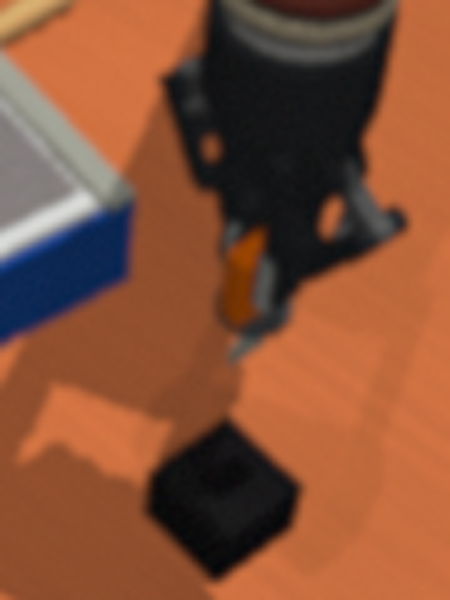

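>>> play_rows(motion=[[[1,8.3,26.7,1.2,0,0,-80],[1,8.3,26.7,1.2,0,0,-80],[1,8.3,26.7,1.2,0,0,-80],[1,8.3,26.7,1.2,0,0,-80],[1,8.3,26.7,1.2,0,0,-80],[1,8.3,26.7,1.2,0,0,-80],[1,8.3,26.7,1.2,0,0,-80],[1,8.3,26.7,1.2,0,0,-80],[1,8.3,26.7,1.2,0,0,-80],[1,8.3,26.7,1.2,0,0,-80],[1,8.3,26.7,1.2,0,0,-80],[1,8.3,26.7,1.2,0,0,-80]]])

```text
t: 37.28
tool_pos: [0.6459, 0.0125, 0.1803]
tool_rot: [-2.54, -1.846, 0.002]
contact_force: [0.3, -0.3, -0.9]
opening: 0.0129
```

```bash
python3 - <<'E'
from h import *
stat();S=img("scene");T=img("top");crop(S,"s18.png",240,140,340,240,7);crop(T,"t18.png",195,150,245,200,12)
cam=box([.09,0,0])[0]
for z in(.18,.155,.127): print(row(cam+[0,0,z],down(72)))
print(w2px(S,[cam+[0,0,.0845],cam+[0,0,.13]]))
E
```

```text
t 37.27 tcp [0.6459, 0.0125, 0.1803] psi 72.01 zdir [-0.0017, 0.0002, -1.0] F [0.25, -0.34, -0.86] open 0.0129 q [-0.096, 0.137, 1.609, 0.0, 1.397, 0.218]
[-0.05, 0.0, 0.04, -0.08, 0.01, 0.02]
[-0.05, 0.01, 2.54, -0.08, 0.01, 0.02]
[-0.05, 0.01, 5.34, -0.08, 0.01, 0.02]
[[288.1269005  216.5943324 ]
 [287.02702999 205.26105719]]
```

View pics/s18.png

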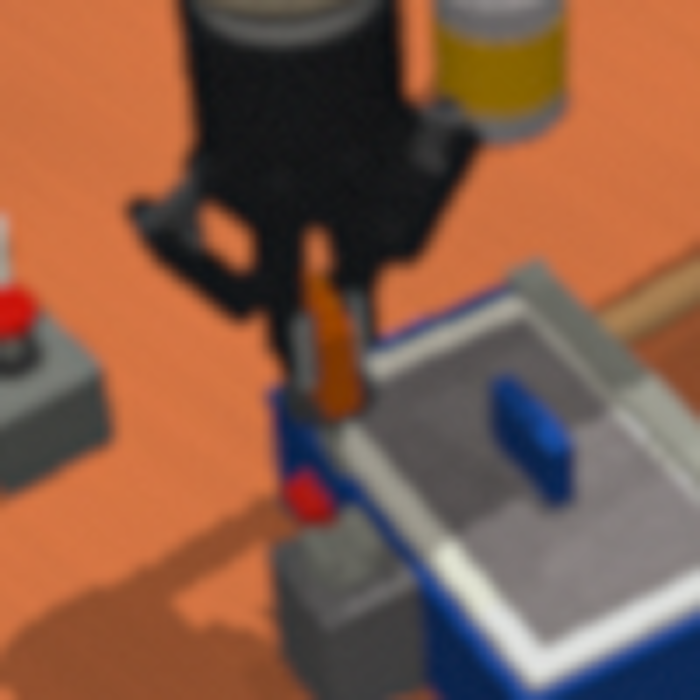

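View pics/t18.png

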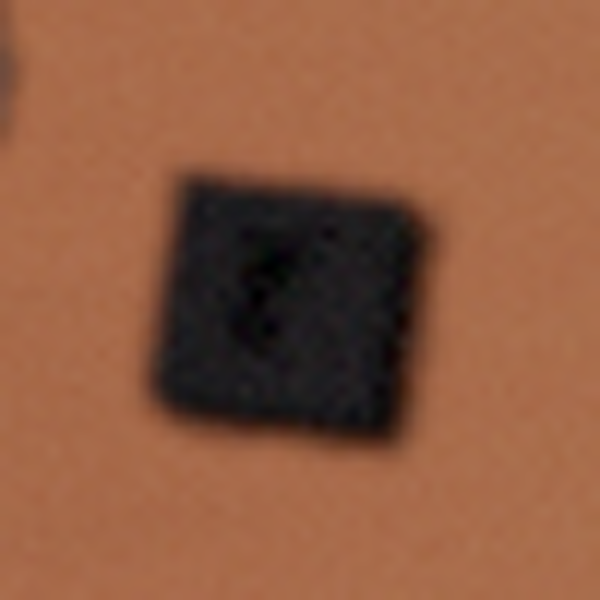

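>>> play_rows(motion=[[[1,0,0,2,0,0,0],[1,0,0,3.5,0,0,0],[1,0,0,4.3,0,0,0],[1,0,0,4.7,0,0,0],[1,0,0,5,0,0,0],[1,0,0,5.2,0,0,0],[1,0,0,5.2,0,0,0]]])

```text
t: 38.25
tool_pos: [0.646, 0.0125, 0.1287]
tool_rot: [-2.541, -1.847, 0.001]
contact_force: [-0.2, 0.3, -1.3]
opening: 0.013
```

```bash
python3 - <<'E'
from h import *
stat();S=img("scene");crop(S,"s19.png",240,140,340,240,7)
cam=box([.09,0,0])[0]
print(row(cam+[0,0,.127],down(72)))
E
```

```text
t 38.25 tcp [0.646, 0.0125, 0.1287] psi 72.02 zdir [-0.001, 0.0002, -1.0] F [-0.18, 0.34, -1.25] open 0.013 q [-0.096, 0.182, 1.648, 0.0, 1.312, 0.218]
[-0.06, -0.01, 0.18, -0.05, 0.01, 0.02]
```

View pics/s19.png

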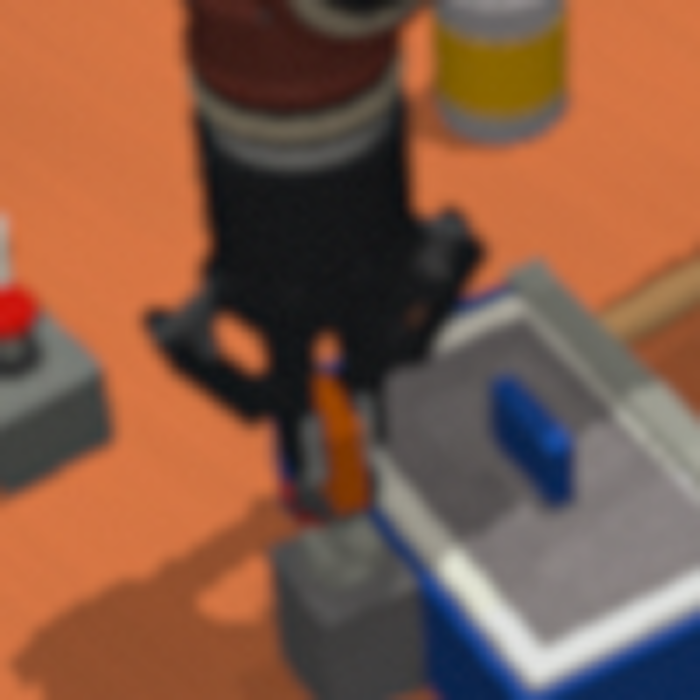

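>>> play_rows(motion=[[[1,0,0,0.17,0,0,0],[1,0,0,0.17,0,0,5],[1,0,0,0.17,0,0,10],[1,0,0,0.17,0,0,15],[1,0,0,0.17,0,0,20],[1,0,0,0.17,0,0,25],[1,0,0,0.17,0,0,30],[1,0,0,0.17,0,0,35],[1,0,0,0.17,0,0,40],[1,0,0,0.17,0,0,45],[1,0,0,0.17,0,0,45]]])

```text
t: 39.67
tool_pos: [0.6461, 0.0125, 0.1272]
tool_rot: [-3.054, -0.736, 0.001]
contact_force: [0.6, -0.2, -1.7]
opening: 0.0131
```

```bash
python3 - <<'E'
from h import *
stat();S=img("scene");T=img("top");crop(S,"s20.png",240,140,340,240,7);crop(T,"t20.png",270,120,360,200,8)
print(ctrl.get_obs()["wrist_torque"])
E
```

```text
t 39.67 tcp [0.6461, 0.0125, 0.1272] psi 27.09 zdir [-0.0006, 0.0001, -1.0] F [0.62, -0.22, -1.68] open 0.0131 q [-0.096, 0.184, 1.649, 0.0, 1.309, 1.002]
[ 0.00072836 -0.01571158  0.08924721]
```

View pics/s20.png

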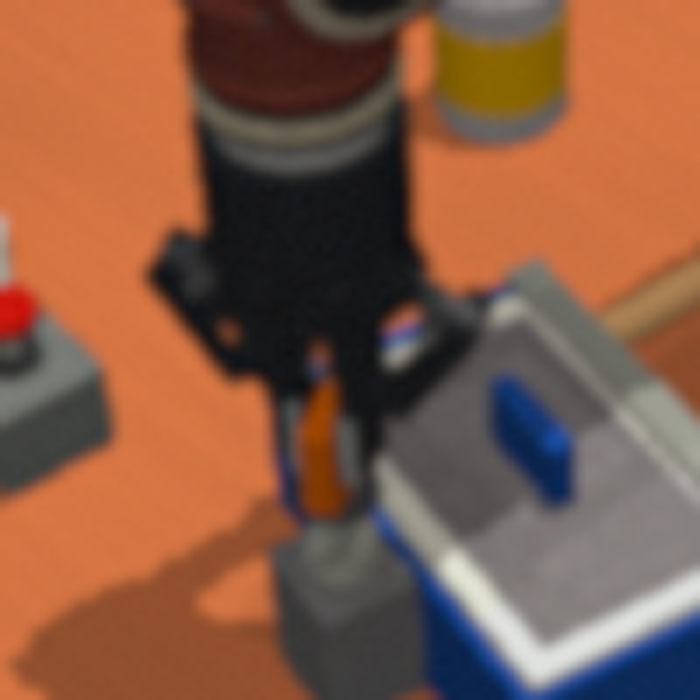

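>>> play_rows(motion=[[[1,0,0,0,0,0,5],[1,0,0,0,0,0,10],[1,0,0,0,0,0,15],[1,0,0,0,0,0,20],[1,0,0,0,0,0,25],[1,0,0,0,0,0,30],[1,0,0,0,0,0,35],[1,0,0,0,0,0,39],[1,0,0,0,0,0,42],[1,0,0,0,0,0,44],[1,0,0,0,0,0,44]]])

```text
t: 41.15
tool_pos: [0.6462, 0.0124, 0.1272]
tool_rot: [3.108, -0.46, -0.001]
contact_force: [-0.5, -0.9, -0.7]
opening: 0.0131
```

```bash
python3 - <<'E'
from h import *
stat()
print(ctrl.get_obs()["wrist_torque"])
E
```

```text
t 41.15 tcp [0.6462, 0.0124, 0.1272] psi -16.86 zdir [-0.0006, -0.0, -1.0] F [-0.5, -0.88, -0.71] open 0.0131 q [-0.096, 0.184, 1.649, -0.0, 1.309, 1.769]
[-0.04713128 -0.08835575  0.07571102]
```

Still only friction torque; continue a degree at a time.

>>> play_rows(motion=[[[1,0,0,0,0,0,1],[1,0,0,0,0,0,2],[1,0,0,0,0,0,3],[1,0,0,0,0,0,4],[1,0,0,0,0,0,4]]])

```text
t: 41.78
tool_pos: [0.6462, 0.0124, 0.1272]
tool_rot: [3.089, -0.569, -0.001]
contact_force: [-0.1, -1.0, -1.5]
opening: 0.0129
```

```bash
python3 - <<'E'
from h import *
stat()
print(ctrl.get_obs()["wrist_torque"])
T=img("top");S=img("scene");crop(T,"t21.png",270,120,360,200,8);crop(S,"s21.png",240,140,340,240,7)
E
```

```text
t 41.77 tcp [0.6462, 0.0124, 0.1272] psi -20.87 zdir [-0.0006, -0.0001, -1.0] F [-0.07, -0.99, -1.46] open 0.0129 q [-0.096, 0.184, 1.649, -0.0, 1.309, 1.839]
[-0.06931899 -0.07171441  0.05465809]
```

View pics/s21.png

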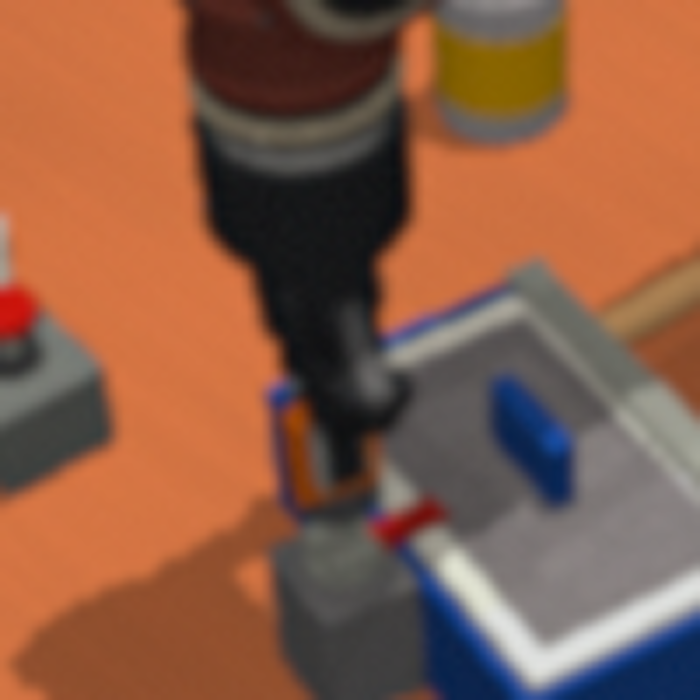

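>>> play_rows(motion=[[[1,0,0,0,0,0,1],[1,0,0,0,0,0,2],[1,0,0,0,0,0,3],[1,0,0,0,0,0,4],[1,0,0,0,0,0,4]]])

```text
t: 42.5
tool_pos: [0.6462, 0.0124, 0.1272]
tool_rot: [3.068, -0.676, -0.001]
contact_force: [-0.0, -1.0, -1.0]
opening: 0.0131
```

```bash
python3 - <<'E'
from h import *
stat()
print(ctrl.get_obs()["wrist_torque"])
S=img("scene");H=hsv(S);red=((H[...,0]<6)|(H[...,0]>172))&(H[...,1]>140)
cc,ss=np.cos(BY),np.sin(BY)
for c,s in blobs(red)[0]:
    if 280<c[0]<320: P=px2w(S,c,.0755)[0][:2]-BX;print(c,s,P@[cc,ss],P@[-ss,cc])
E
```

```text
t 42.5 tcp [0.6462, 0.0124, 0.1272] psi -24.86 zdir [-0.0006, -0.0001, -1.0] F [-0.01, -1.01, -1.0] open 0.0131 q [-0.096, 0.184, 1.649, -0.0, 1.309, 1.909]
[-0.0296503  -0.09403212  0.19216554]
[298.03125 214.375  ] [293 212  11   6  32] 0.05891403516319818 0.0005893927924367435
```

>>> play_rows(motion=[[[1,0,0,0,0,0,1],[1,0,0,0,0,0,2],[1,0,0,0,0,0,3],[1,0,0,0,0,0,3]]])

```text
t: 43.05
tool_pos: [0.6462, 0.0124, 0.1272]
tool_rot: [3.049, -0.756, -0.001]
contact_force: [0.4, 0.0, -0.6]
opening: 0.013
```

```bash
python3 - <<'E'
from h import *
stat()
print(ctrl.get_obs()["wrist_torque"])
S=img("scene");H=hsv(S);red=((H[...,0]<6)|(H[...,0]>172))&(H[...,1]>140)
cc,ss=np.cos(BY),np.sin(BY)
for c,s in blobs(red)[0]:
    if 280<c[0]<320: P=px2w(S,c,.0755)[0][:2]-BX;print(c,s,P@[cc,ss],P@[-ss,cc])
E
```

```text
t 43.05 tcp [0.6462, 0.0124, 0.1272] psi -27.85 zdir [-0.0006, -0.0002, -1.0] F [0.43, 0.01, -0.59] open 0.013 q [-0.096, 0.184, 1.649, -0.0, 1.309, 1.961]
[-0.1074179  -0.04494549  0.41855695]
[298.19354839 214.35483871] [294 212  10   6  31] 0.05849182731381833 0.0007739401798313051
```

>>> play_rows(motion=[[[1,0,0,0,0,0,-4],[1,0,0,0,0,0,-9],[1,0,0,0,0,0,-9],[1,0,0,-1,0,0,-9],[1,0,0,-3,0,0,-9],[1,0,0,-7,0,0,-9],[1,0,0,-7,0,0,-9]]])

```text
t: 43.98
tool_pos: [0.6493, 0.0122, 0.2042]
tool_rot: [-3.098, 0.515, -0.016]
contact_force: [0.3, -0.1, -0.8]
opening: 0.0134
```

```bash
python3 - <<'E'
from h import *
stat()
S=img("scene");T=img("top");crop(S,"s22.png",240,120,340,240,6);crop(T,"t22.png",270,120,360,200,8)
for z in(.20,.12):print(row((.6027,.2892,z),down(-8)))
E
```

```text
t 43.98 tcp [0.6493, 0.0122, 0.2042] psi -18.87 zdir [0.0103, -0.0011, -0.9999] F [0.33, -0.14, -0.82] open 0.0134 q [-0.096, 0.12, 1.587, -0.0, 1.424, 1.804]
[-13.13, -24.77, -0.12, -0.01, -0.12, -10.86]
[-13.14, -24.77, 7.88, -0.01, -0.12, -10.86]
```

View pics/s22.png

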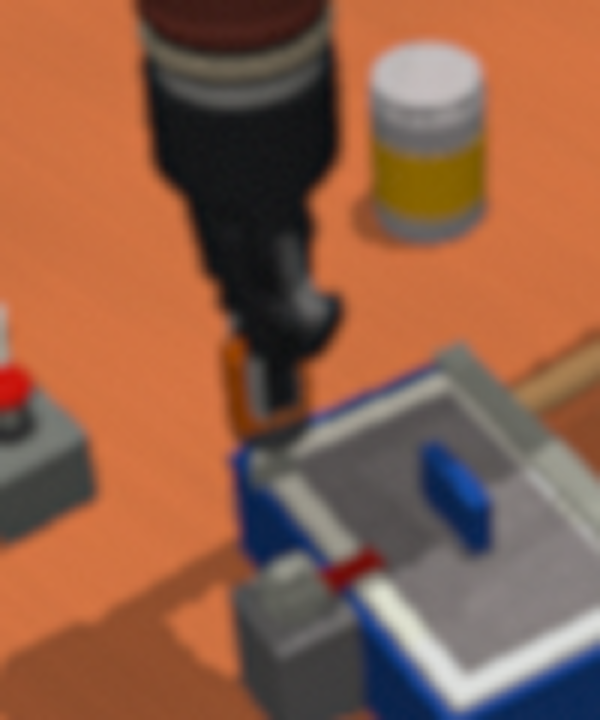

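View pics/t22.png

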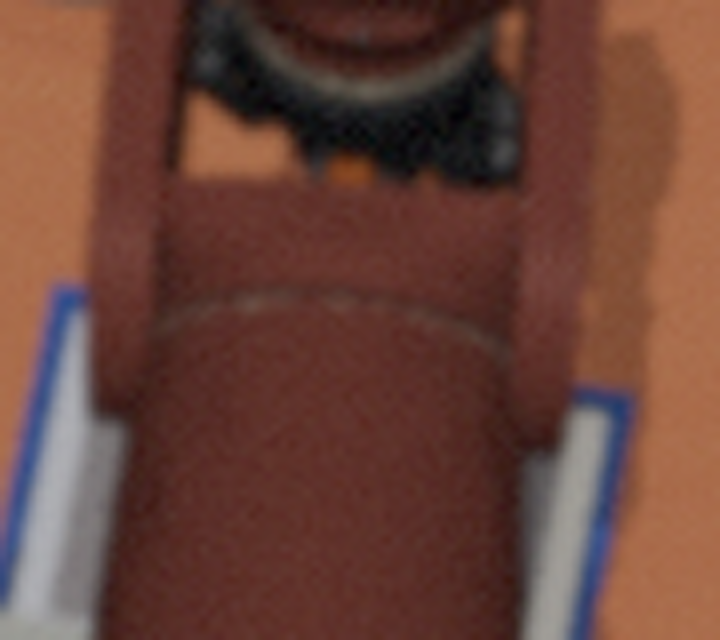

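>>> play_rows(motion=[[[1,-13.1,-24.8,0,0,0,-10.9],[1,-13.1,-24.8,0,0,0,-10.9],[1,-13.1,-24.8,0,0,0,-10.9],[1,-13.1,-24.8,0,0,0,-10.9],[1,-13.1,-24.8,0,0,0,-10.9],[1,-13.1,-24.8,0,0,0,-10.9],[1,-13.1,-24.8,0,0,0,-10.9],[1,-13.1,-24.8,0,0,0,-10.9],[1,-13.1,-24.8,0,0,0,-10.9]]])

```text
t: 45.2
tool_pos: [0.6033, 0.2883, 0.1987]
tool_rot: [3.133, -0.221, 0.003]
contact_force: [0.5, -0.5, -1.2]
opening: 0.0131
```

```bash
python3 - <<'E'
from h import *
stat()
S=img("scene");T=img("top");crop(S,"s23.png",330,180,420,300,5);crop(T,"t23.png",270,120,360,200,8)
for z in(.12,.065,.057):print(row((.6027,.2892,z),down(-8)))
H=hsv(T);red=((H[...,0]<6)|(H[...,0]>172))&(H[...,1]>140)
cc,ss=np.cos(BY),np.sin(BY)
for c,s in blobs(red)[0]:
    if 280<c[0]<345 and c[1]<200: P=px2w(T,c,.0755)[0][:2]-BX;print(c,s,P@[cc,ss],P@[-ss,cc])
E
```

```text
t 45.2 tcp [0.6033, 0.2883, 0.1987] psi -8.06 zdir [0.0019, -0.0005, -1.0] F [0.49, -0.53, -1.16] open 0.0131 q [0.335, 0.173, 1.537, -0.001, 1.429, 2.047]
[-0.08, -0.04, 7.88, 0.0, -0.12, -0.02]
[-0.09, -0.04, 13.38, 0.0, -0.12, -0.02]
[-0.1, -0.04, 14.18, 0.0, -0.12, -0.02]
[312.10344828 164.44827586] [310 161   5   9  29] 0.0596797583220695 4.841477368596979e-05
```

View pics/s23.png

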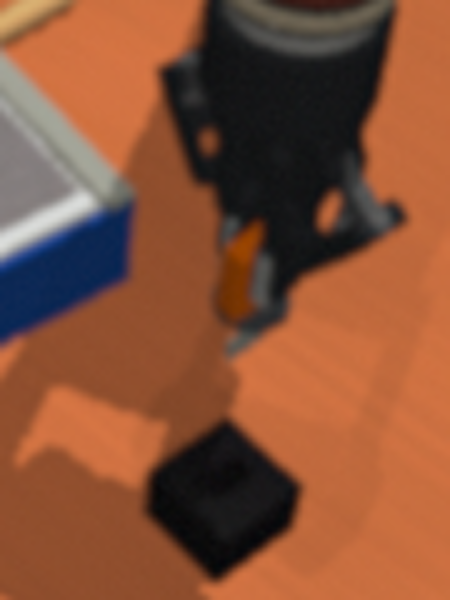

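View pics/t23.png

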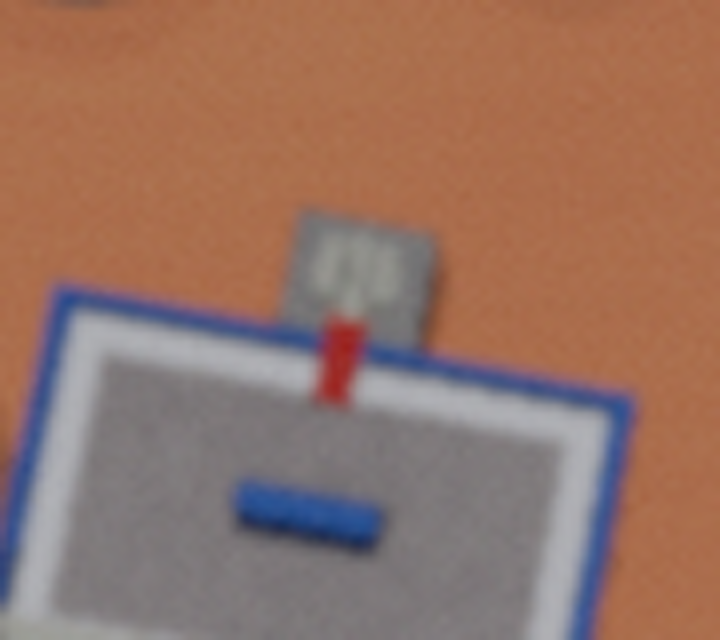

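>>> play_rows(motion=[[[1,-0.1,0,5,0,-0.1,0],[1,-0.1,0,9,0,-0.1,0],[1,-0.1,0,11,0,-0.1,0],[1,-0.1,0,12.5,0,-0.1,0],[1,-0.1,0,13.5,0,-0.1,0],[1,-0.1,0,14,0,-0.1,0],[1,-0.1,0,14,0,-0.1,0]]])

```text
t: 46.18
tool_pos: [0.603, 0.2889, 0.0593]
tool_rot: [-3.134, 0.22, -0.002]
contact_force: [-0.2, 0.5, -1.0]
opening: 0.0135
```

```bash
python3 - <<'E'
from h import *
stat()
S=img("scene");crop(S,"s24.png",330,180,420,300,5)
E
```

```text
t 46.17 tcp [0.603, 0.2889, 0.0593] psi -8.02 zdir [0.0012, 0.0001, -1.0] F [-0.17, 0.48, -0.96] open 0.0135 q [0.336, 0.305, 1.629, -0.0, 1.207, 2.047]
```

View pics/s24.png

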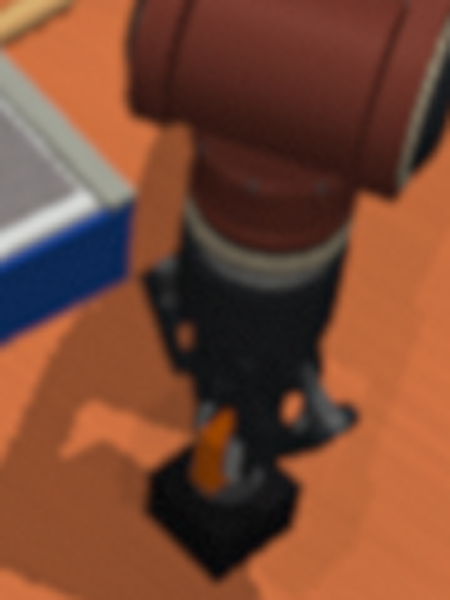

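In the pocket without contact; lower the last 3 mm, release, rise.

>>> play_rows(motion=[[[1,0,0,0.15,0,0,0],[1,0,0,0.3,0,0,0],[1,0,0,0.3,0,0,0],[0.3,0,0,0.3,0,0,0],[0.3,0,0,0.3,0,0,0],[0.3,0,0,0.3,0,0,0],[0.3,0,0,-3,0,0,0],[0.3,0,0,-8,0,0,0],[0.3,0,0,-12,0,0,0],[0.3,0,0,-12,0,0,0]]], newtons=40)

```text
t: 47.48
tool_pos: [0.6056, 0.2899, 0.1855]
tool_rot: [-3.13, 0.219, -0.016]
contact_force: [0.7, 0.4, 0.9]
opening: 0.03
```

```bash
python3 - <<'E'
from h import *
stat()
S=img("scene");T=img("top");crop(S,"s25.png",330,180,420,300,5)
H=hsv(S);red=((H[...,0]<6)|(H[...,0]>172))&(H[...,1]>140)
for n,im in(("T",T),("S",S)):
  H=hsv(im);red=((H[...,0]<6)|(H[...,0]>172))&(H[...,1]>140)
  for c,s in blobs(red)[0]: print(n,c,s[4]) if 30<s[4]<120 else 0
for z in(.20,.10):print(row((.6558,-.1945,z),down(0)),row((.6558,-.1945,z),down(77)))
E
```

```text
t 47.48 tcp [0.6056, 0.2899, 0.1855] psi -8.03 zdir [0.0106, 0.0035, -0.9999] F [0.67, 0.36, 0.89] open 0.03 q [0.336, 0.183, 1.549, -0.0, 1.399, 2.047]
T [387.7752809  149.17977528] 89
T [312.03225806 164.4516129 ] 31
T [312.02173913 365.47826087] 92
T [324.34 365.36] 50
T [298.29411765 368.23529412] 34
T [338.1        369.72857143] 70
T [297.36585366 376.14634146] 41
T [339.52293578 387.01834862] 109
T [321.5625   384.046875] 64
S [240.11290323 184.27419355] 62
[11.98, 47.13, -2.02, -0.04, -0.13, -8.02] [11.98, 47.13, -2.02, 0.05, -0.14, -85.02]
[11.96, 47.14, 7.98, -0.04, -0.13, -8.02] [11.96, 47.14, 7.98, 0.05, -0.14, -85.02]
```

View pics/s25.png

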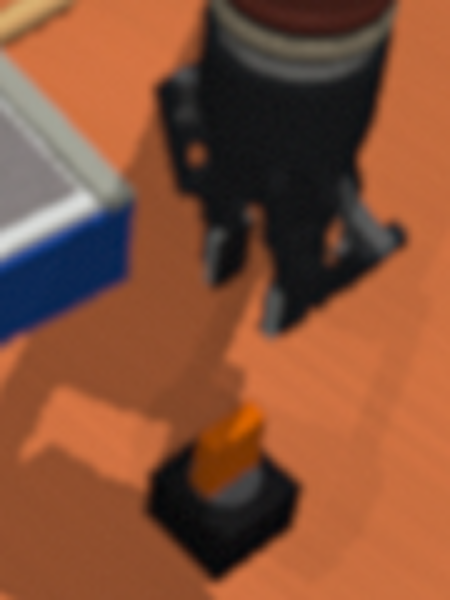

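>>> play_rows(motion=[[[1,12,47.1,-2,0,0,-8],[1,12,47.1,-2,0,0,-8],[1,12,47.1,-2,0,0,-8],[1,12,47.1,-2,0,0,-8],[1,12,47.1,-2,0,0,-8],[1,12,47.1,-2,0,0,-8],[1,12,47.1,-2,0,0,-8],[1,12,47.1,-2,0,0,-8],[1,12,47.1,-2,0,0,-8],[1,12,47.1,4,0,0,-8],[1,12,47.1,8,0,0,-8],[1,12,47.1,8,0,0,-8],[1,12,47.1,8,0,0,-8]]])

```text
t: 49.2
tool_pos: [0.6569, -0.1935, 0.1009]
tool_rot: [-3.141, -0.001, -0.005]
contact_force: [-0.4, -0.1, 0.7]
opening: 0.0
```

```bash
python3 - <<'E'
from h import *
stat()
S=img("scene");crop(S,"s26.png",190,100,290,220,5)
print(row((.6558,-.1945,.066),down(0)))
E
```

```text
t 49.2 tcp [0.6569, -0.1935, 0.1009] psi 0.03 zdir [0.0033, 0.0003, -1.0] F [-0.4, -0.11, 0.74] open 0.0 q [-0.396, 0.292, 1.568, 0.002, 1.278, 1.174]
[-0.21, 0.04, 3.63, 0.04, -0.32, 0.02]
```

View pics/s26.png

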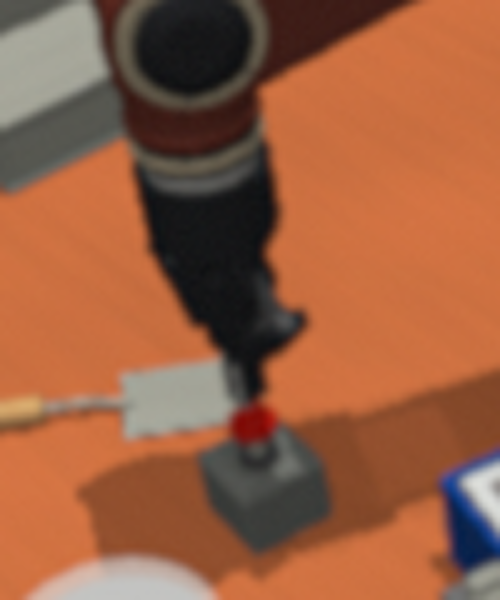

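>>> play_rows(motion=[[[1,-0.1,0,1.5,0,0,0],[1,-0.1,0,2.2,0,0,0],[1,-0.1,0,2.8,0,0,0],[1,-0.1,0,3.3,0,0,0],[1,-0.1,0,3.5,0,0,0],[1,-0.1,0,3.5,0,0,0]]])

```text
t: 50.0
tool_pos: [0.6573, -0.1941, 0.0681]
tool_rot: [3.141, 0.0, 0.01]
contact_force: [-2.2, 2.0, 5.5]
opening: -0.0002
```

```bash
python3 - <<'E'
from h import *
stat()
E
```

```text
t 50.0 tcp [0.6573, -0.1941, 0.0681] psi 0.02 zdir [0.0062, -0.0007, -1.0] F [-2.18, 2.01, 5.51] open -0.0002 q [-0.396, 0.327, 1.585, 0.002, 1.224, 1.174]
```

Not quite at the stop; push a bit further.

>>> play_rows(motion=[[[1,0,0,0.2,0,0,0],[1,0,0,0.4,0,0,0],[1,0,0,0.5,0,0,0],[1,0,0,0.5,0,0,0],[1,0,0,0.5,0,0,0]]])

```text
t: 50.62
tool_pos: [0.6575, -0.1942, 0.0669]
tool_rot: [3.141, 0.001, 0.008]
contact_force: [-9.4, 3.0, 17.9]
opening: -0.0002
```

```bash
python3 - <<'E'
from h import *
stat()
S=img("scene");crop(S,"s27.png",190,100,290,220,5)
E
```

```text
t 50.62 tcp [0.6575, -0.1942, 0.0669] psi 0.03 zdir [0.0054, -0.0006, -1.0] F [-9.44, 2.97, 17.94] open -0.0002 q [-0.396, 0.329, 1.585, 0.002, 1.223, 1.174]
```

View pics/s27.png

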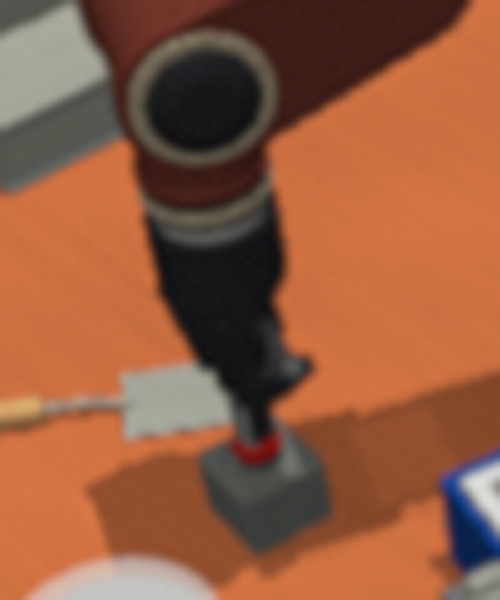

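>>> play_rows(motion=[[[1,0,0,-1,0,0,0],[1,0,0,-3,0,0,0],[1,0,0,-8,0,0,0],[1,0,0,-14,0,0,0],[1,0,0,-18,0,0,0],[1,-15,5,-20,0,0,0],[1,-25,5,-20,0,0,0],[1,-25,5,-20,0,0,0],[1,-25,5,-20,0,0,0],[1,-25,5,-20,0,0,0],[1,-25,5,-20,0,0,0]]])

```text
t: 52.05
tool_pos: [0.4064, -0.2443, 0.266]
tool_rot: [3.14, -0.001, 0.01]
contact_force: [0.4, 0.4, -0.7]
opening: 0.0003
```

```bash
python3 - <<'E'
from h import *
S=img("scene");T=img("top");stat()
cv2.imwrite("pics/fs.png",S["color"][...,::-1]);crop(T,"ft.png",160,120,480,290,2.5);crop(S,"fs2.png",220,130,420,300,4)
H=hsv(T);red=((H[...,0]<6)|(H[...,0]>172))&(H[...,1]>140)
for c,s in blobs(red)[0]: print(c,s[4]) if c[1]<200 else 0
H=hsv(S);red=((H[...,0]<6)|(H[...,0]>172))&(H[...,1]>140)
for c,s in blobs(red)[0]: print("S",c,s[4]) 
E
```

```text
t 52.15 tcp [0.4072, -0.2441, 0.2657] psi 0.07 zdir [0.0056, -0.0005, -1.0] F [-0.28, 0.09, -0.17] open -0.0 q [-0.699, -0.341, 1.91, 0.003, 1.568, 0.871]
[387.83333333 149.18888889] 90
[312.03333333 164.6       ] 30
[454.72727273 198.45454545] 11
S [320.00838415  10.70731707] 1312
S [473.05040092  53.57388316] 3492
S [419.98105877 126.405051  ] 2059
S [240.06557377 184.32786885] 61
S [298.03448276 214.44827586] 29
```

View pics/ft.png

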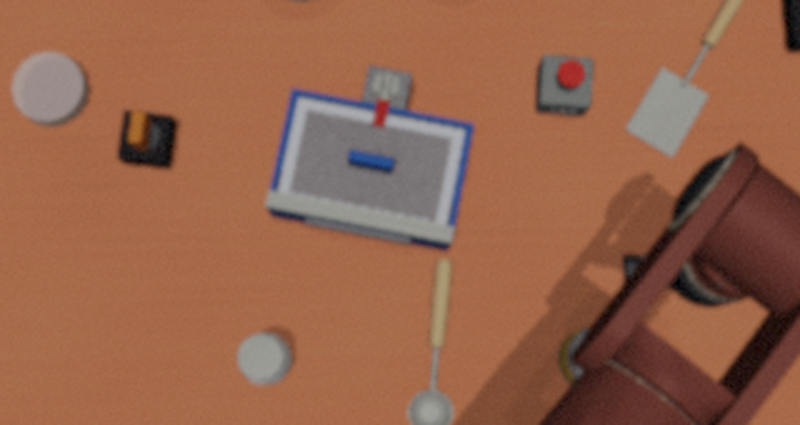

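View pics/fs2.png

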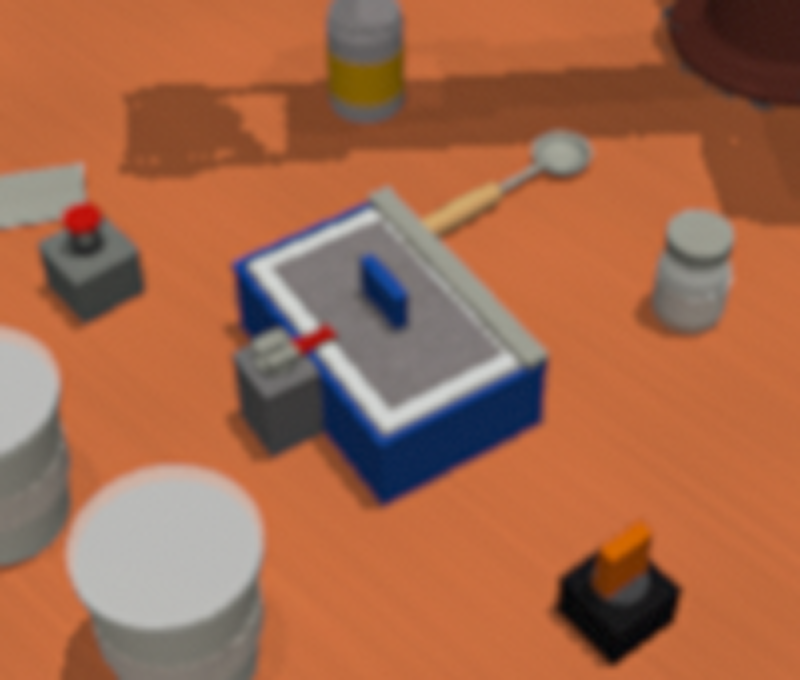

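```bash
python3 -c "
from station import ctrl
print(ctrl.finish_job())"
```

```text
the job is handed in; nothing more can be done
None
```

I handed the job in at about 52 s, with every step done in the order asked. There is no verdict to report.

- **Tubs:** all four stood upright in the box before the lid went on, and none are left on the bench.
- **Lid:** it is tucked under the lip and flat. My arm reading put its underside at 64 mm, and the final pictures agree.
- **Cam lock:** I turned it clockwise until the torque rose from about 0.1 to 0.42 N m at the stop. The tongue now points along the box's -x over the lid, within about 1 mm in both camera views.
- **Key:** it is standing back in its stand.
- **Plunger:** it was pressed only after locking, down to a cap height of 66.9 mm (full travel is 67 mm) with 18 N against the stop. It sprang back, and the cap now sits where it did at the start.
- **Other kitchen things:** those in the final pictures look unmoved. The arm partly hid the yellow can in the last top view, but the scene view shows it standing.

My first plunger push stopped about 1 mm short, so I pushed further until it was fully down before letting it up. The highest wrist force I read was about 21 N in all. None of my final checks failed or disagreed.

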